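# Stow the microscope optics in their storage blocks

### The arm

A 7-joint arm with a two-finger parallel gripper is mounted at the origin on the work surface. World frame = base frame: x ahead of the robot, y to its left, z up, the work surface at z = 0. Lengths are in m, angles in rad, forces in N, time in s.
With the tool pointing down it reaches from about 0.4 to 0.85 m from the base axis. Payload 10.4 kg.
Tool frame: the origin (TCP) lies midway between the tips of the shut fingers; the grasp point (between the pads) lies hold_point_z behind it (hold_point_z is the distance from the TCP to the grasp point, in m); z points along the fingers, y is the line along which they close (so a half turn about z gives the same grasp; the last joint's range is limited). The gripper opens to 87 mm and grips with 3 to 60 N. Pads are 19 mm wide; open, the fingers measure 117 mm over their backs; the gripper's body (75 mm by 190 mm) begins 51 mm behind the grasp point.
Start: joints at [1.301, 0.332, -0.065, 1.46, 0.022, 1.35, -0.088], TCP at [0.153, -0.606, 0.223] pointing down, gripper open.
Joint ranges: [-2.6, 2.6], [-0.5, 2.12], [-1.47, 1.34], [0.16, 2.42], [-1.27, 4.41], [0.06, 2.06], [-2.6, 2.6]. Speed limits (rad/s): [2.22, 2.22, 2.79, 2.79, 3.14, 3.14, 3.14].

### API

Orientations are given as a unit quaternion [x, y, z, w].
In Python, from bench import * gives the robot as it stands. The module is installed in compiled form; this text tells all that it offers.
- The arm moves only by the tool drive_tool, never from a script. Its argument "increments" is a list of rows, each a list of 6 numbers: the shift along the tool's x, y, z scaled (see below), then the turn, a rotation vector about the tool's x, y, z scaled (see below). In form: [[dx, dy, dz, rx, ry, rz], ...]. A call has exactly 5 rows; each row is the pose to reach, as a shift and turn from the pose commanded when the call began, along the tool's axes at that moment; what a row does not reach only later rows make up. The controller multiplies each number of a shift by 300 mm and each number of a turn by pi/4 rad. A row lasts 1/12 s, in which the tool goes at most 41.7 mm and 7.16 degrees, less where a joint would pass 70% of its speed; a pose out of reach is approached as far as the arm can. A call with a number of a shift or a turn outside -1 to 1 is refused whole. A call with a gripper value outside its range is refused whole. "claw" is the closure, from 0 (fully open) to 1 (shut), set as the call begins (left out, the last holds). The fingers move at their own pace and stop on an object; "force" is the grip in N (left out, the last holds). Time passes only in rows, so rows that repeat a pose let the fingers close, or fill a call up. It gives the time, the measured TCP pose, the force, the opening and the grip force at its end, in the units of the state.
- read_state(): the state, without advancing time (a new reading comes with each control period).
- camera(name): name is "side" or "top" or "wrist"; returns the picture (420x560x3 uint8, blue, green, red); there is no depth.
- get_calibration(name): a dict with "K" (3x3 intrinsics, pixels), "position" and "rotation" of the camera in the world. Camera axes: x right, y down, z forward; pixel columns grow to the right and rows downward; lengths in m; the calibration is good to about 2 mm. A picture is of the moment at which its call begins: read the wrist's pose just before it. get_calibration takes no time and is no camera call; for the wrist camera it gives the pose at the moment of the call.
- close_job(): hands the job in; it is judged then, once.
The state is a dict: "time": time; "joint_positions": joint angles; "joint_vel": joint speeds; "joint_torque": joint torques, N m; "ee_pos": TCP position; "eef_rot": TCP orientation; "ft_force": force on the tool from outside, world axes, zero at the start; "torque": the same for the moment, N m; "width": finger opening in m; "grip_force": force on a finger pad.
Only numpy, scipy, OpenCV 4.12 (cv2) and the standard library are available. Lean on these libraries where they do the work, as an engineer would, in place of code of your own. Each camera call takes 0.05 s, during which the arm holds its last target. There are 200 camera calls.

### The job

The microscope session is over: put the objective, the eyepiece, the filter cube and the filter slider away, each upright and fully down in the recess of the storage block whose outline matches it in shape and size, and let go of them. Do not tip any of them over, and leave the culture dish and the oil bottle standing where they are.

Things in the scene. Friction and masses are not known exactly. Their poses are not given: they have to be found in the camera images.
- objective: Microscope objective: a slim round dark metal barrel, 28 mm across, 52 mm tall; straight from 4 to 38 mm height, above that tapering to a 10 mm bright steel nose at the top. 90 to 160 g. Stands upright on the bench; origin at the centre of its underside, z up.
- objective_block: Block for the objective: 76 x 76 mm with the SMALL ROUND recess, 40 mm across. Grey block fixed to the bench, 18 mm high; central recess 12 mm deep, its blue felt floor 6 mm above the bench, about 6 mm room all round the part. Origin: centre of the underside. The four blocks differ only in outline.
- eyepiece: Microscope eyepiece standing on its wide black rubber eyecup (44 mm across, up to 18 mm height, then a cone to 36 mm across at 26 mm height); above it a bare-metal tube 30 mm across from 26 to 56 mm height, with a lens on top: hold it by this tube. 100 to 175 g. Stands upright on the bench; origin at the centre of its underside, z up.
- eyepiece_block: Block for the eyepiece: 84 x 84 mm with the LARGE ROUND recess, 56 mm across. Grey block fixed to the bench, 18 mm high; central recess 12 mm deep, its blue felt floor 6 mm above the bench, about 6 mm room all round the part. Origin: centre of the underside. The four blocks differ only in outline.
- cube: Filter cube: a square black housing 36 x 36 mm, 46 mm tall, with a round glass window in the top and sides. 80 to 150 g. Its x and y axes are square to its sides. Stands upright on the bench; origin at the centre of its underside, z up.
- cube_block: Block for the filter cube: 76 x 76 mm with the SQUARE recess, 48 x 48 mm, sides along the block's x and y axes. The cube may go in any of the four ways round. Grey block fixed to the bench, 18 mm high; central recess 12 mm deep, its blue felt floor 6 mm above the bench, about 6 mm room all round the part. Origin: centre of the underside. The four blocks differ only in outline.
- slider: Filter slider: a bare steel-coloured metal bar 70 mm long (along its x axis), 22 mm wide (y), 20 mm high, with an upright black grip fin on its middle, 26 mm long (x), 10 mm thick (y), from 20 to 50 mm height: pinch the fin across its thickness. 95 to 180 g. Stands upright on the bench; origin at the centre of its underside, z up.
- slider_block: Block for the filter slider: 104 mm (along its x axis) x 58 mm with the OBLONG recess, 82 mm (x) x 34 mm (y). The slider may go in either way round. Grey block fixed to the bench, 18 mm high; central recess 12 mm deep, its blue felt floor 6 mm above the bench, about 6 mm room all round the part. Origin: centre of the underside. The four blocks differ only in outline.
- dish: Bystander: round clear closed culture dish with amber filling, 58 mm across, 12 mm high, loose on the bench among the parts; to be left alone. Origin at the centre of its underside.
- oil: Bystander: small amber glass bottle of immersion oil with a black cap and a paper label, 28 mm across, 62 mm tall, loose among the parts; to be left standing where it is. Origin at the centre of its underside.
Things that resemble listed ones, but are neither listed nor needed, are in the scene too. Leave any red look-alike of the slider alone.

How it is judged:
By the outcome, as a careful person would: the job done as asked, in the order asked, and still so for the second after the job is handed in, with the robot touching nothing.
It also fails if it takes over 96 s, if anything falls off the work surface, if the arm or the gripper's body presses on something with over 40 N, if the wrist force passes 120 N, or if a joint passes its speed limit or range.

## Working session

There is one attempt and no reset: what is moved stays moved. The work goes in short steps, Python scripts to look and compute and a tool call to move; the robot and the scene stay as the last step left them, time stands still between calls to the robot, and variables do not carry over. Pictures are saved under pics/ and viewed, at most 14 in all, crops included, and the job is handed in when it is done.

Besides the shell and the picture viewer there is one more tool, called after "Request:" as name(argument=value, ...) on one line, values as JSON. drive_tool: Moves the arm, as the interface text tells. Its arguments: {"type":"object","properties":{"increments":{"type":"array","items":{"type":"array","items":{"type":"number"}}},"claw":{"type":"number"},"force":{"type":"number"}},"required":["increments"]}

```bash
mkdir -p pics
cat > h.py <<'E'
from bench import *
import numpy as np, cv2
from scipy.spatial.transform import Rotation as R
def snap(n,f):
    c=get_calibration(n); im=camera(n); cv2.imwrite('pics/'+f,im); return im,c
def px(c,u,v,z=0.):
    K=np.array(c['K']);p=np.array(c['position']);M=np.array(c['rotation'])
    if M.shape!=(3,3): M=R.from_quat(M).as_matrix()
    d=M@np.linalg.solve(K,[u,v,1.]); return p+d*(z-p[2])/d[2]
E
python3 - <<'E'
from h import *
s=read_state();print(s)
for n in('top','side','wrist'):
    im,c=snap(n,n+'0.png');print(n,c)
E
```

```text
{'time': 0.0, 'joint_positions': array([ 1.30141845,  0.33284873, -0.0647127 ,  1.46092691,  0.0215834 ,
        1.34989227, -0.08850401]), 'joint_vel': array([1.85866372e-03, 3.09718715e-04, 1.25924469e-03, 2.24712533e-03,
       1.12380834e-07, 9.03568863e-04, 1.63996463e-03]), 'joint_torque': array([-7.16633622e-04, -6.23269987e+01,  2.41401064e-02, -3.89905536e+01,
       -6.14556950e-02,  3.97465797e-02,  1.00300788e-04]), 'ee_pos': array([ 0.15259053, -0.60569584,  0.22177529]), 'eef_rot': array([ 9.92395462e-01,  1.23088469e-01, -1.06550692e-04, -6.81983835e-04]), 'ft_force': array([-0.13261631,  1.04939146,  0.34277908]), 'torque': array([ 0.00743465, -0.05786405,  0.01633347]), 'grip_force': 0.0, 'width': 0.08690866468389667}
top {'K': array([[398.4430616 ,   0.        , 274.8466245 ],
       [  0.        , 398.4430616 , 207.20181763],
       [  0.        ,   0.        ,   1.        ]]), 'position': array([0.34703938, 0.00558425, 0.94069596]), 'rotation': array([-0.69972074,  0.70902117, -0.06634037,  0.05726093])}
side {'K': array([[398.6447517 ,   0.        , 280.76968628],
       [  0.        , 398.6447517 , 213.24380996],
       [  0.        ,   0.        ,   1.        ]]), 'position': array([ 0.363796  , -0.68744703,  0.49629485]), 'rotation': array([ 0.8792563 , -0.08147344,  0.05570378, -0.46601237])}
wrist {'K': array([[301.70247995,   0.        , 279.57711965],
       [  0.        , 301.70247995, 208.71045005],
       [  0.        ,   0.        ,   1.        ]]), 'position': array([ 0.21877247, -0.59004785,  0.38298242]), 'rotation': array([ 0.78268823, -0.60956376, -0.07786796,  0.09883189])}
```

View pics/top0.png

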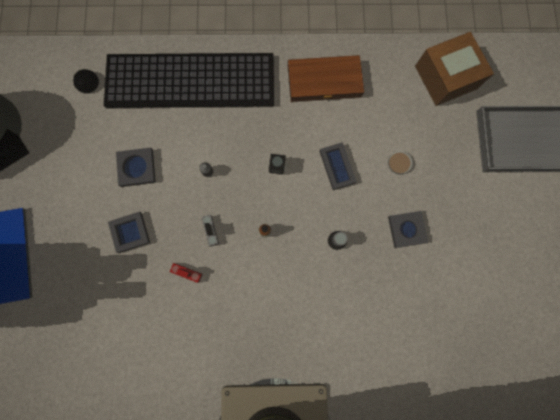

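View pics/side0.png

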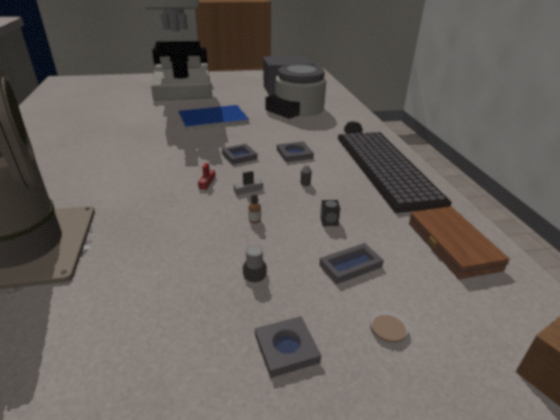

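```bash
python3 -c "
import bench;print([(k,getattr(bench,k)) for k in dir(bench) if k[0]!='_'])"|cut -c1-1500
```

```text
[('PlanningError', <class 'bench.PlanningError'>), ('camera', <function make.<locals>.drawn_camera at 0x7fbd134ec0e0>), ('close_job', <function connect.<locals>.done at 0x7fbd134637e0>), ('get_calibration', <function make.<locals>.<lambda> at 0x7fbd134ec680>), ('hold_point_z', 0.0187), ('read_state', <function make.<locals>.<lambda> at 0x7fbd134ec5e0>)]
```

Candidates in the top picture:
- **Objective:** (206,169), slim and dark. The oil bottle at (265,230) is amber and the black round thing at (87,81) is not it.
- **Eyepiece:** (339,240).
- **Cube:** (277,164).
- **Slider:** (210,230), grey. The red look-alike is at (186,272).
- **Recesses:** large round (136,167), square (130,232), oblong (339,166), small round (408,230).
- **Dish:** (400,163).

I'll check these in enlarged crops.

Run:
```python
import cv2
im=cv2.imread('pics/top0.png')
for n,u in(('L',100),('R',242)):
    c=cv2.resize(im[140:260,u:u+200],None,fx=4,fy=4,interpolation=cv2.INTER_CUBIC)
    c=cv2.convertScaleAbs(c,alpha=1.8,beta=0)
    for x in range(0,800,80): cv2.line(c,(x,0),(x,6),(0,255,255),1);cv2.putText(c,str(u+x//4),(x,16),0,.4,(0,0,255))
    for y in range(0,480,80): cv2.line(c,(0,y),(6,y),(0,255,255),1);cv2.putText(c,str(140+y//4),(0,y+12),0,.4,(255,0,0))
    cv2.imwrite(f'pics/crop{n}.png',c)
```

```text
(no output)
```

View pics/cropL.png

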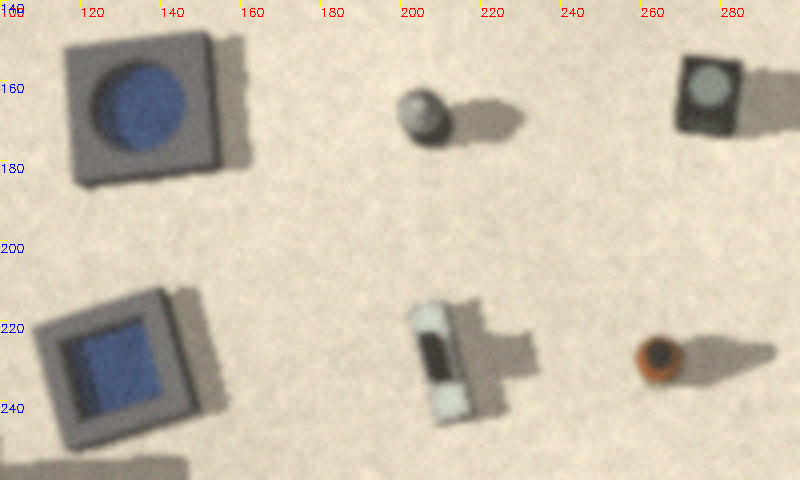

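View pics/cropR.png

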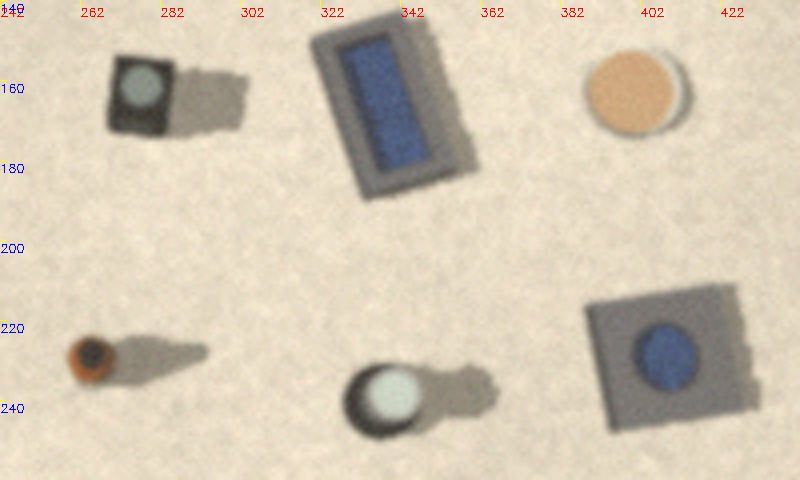

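```bash
cat > m.py <<'E'
from h import *
c=get_calibration('top')
def P(o,x,y,z): return px(c,o+x/4,140+y/4,z)[:2]
B=dict(eb=(100,[(65,47),(206,33),(215,168),(79,186)]),cb=(100,[(35,328),(160,290),(194,412),(70,450)]),
 sb=(242,[(312,38),(412,10),(470,170),(365,198)]),ob=(242,[(587,304),(735,284),(755,408),(612,432)]))
for k,(o,q) in B.items():
    w=np.array([P(o,*a,.018) for a in q]); e=np.roll(w,-1,0)-w
    print(k,w.mean(0).round(4),'len',np.linalg.norm(e,axis=1).round(3),'ang',np.degrees(np.arctan2(e[:,1],e[:,0])).round(1))
for k,o,x,y,z in [('obj top',100,421,108,.052),('eye top',242,395,394,.056),('eye cup',242,382,402,.01),('cube top',100,709,86,.046),
 ('fin top',100,435,357,.05),('bar e1',100,428,303,.02),('bar e2',100,455,417,.02),('oil',100,659,352,.062),('dish',242,632,92,.012),
 ('eb rec',100,140,106,.018),('ob rec',242,666,356,.018)]: print(k,P(o,x,y,z).round(4))
E
python3 m.py
```

```text
eb [0.6115 0.3238] len [0.084 0.084 0.08  0.087] ang [ -84.6 -174.1   97.2    8.6]
cb [0.455  0.3318] len [0.075 0.075 0.073 0.075] ang [ -73.2 -162.4  106.6   18.8]
sb [ 0.6091 -0.1639] len [0.064 0.104 0.065 0.103] ang [ -74.5 -163.2  104.5   15.8]
ob [ 0.4542 -0.323 ] len [0.089 0.073 0.085 0.076] ang [ -83.  -175.5   98.6    7.4]
obj top [0.6    0.1518]
eye top [ 0.4308 -0.1528]
eye cup [ 0.4306 -0.1532]
cube top [ 0.6131 -0.0142]
fin top [0.456 0.142]
bar e1 [0.4914 0.1511]
bar e2 [0.4248 0.1346]
oil [0.4558 0.0162]
dish [ 0.6163 -0.3124]
eb rec [0.6128 0.3247]
ob rec [ 0.4546 -0.3193]
```

View pics/wrist0.png

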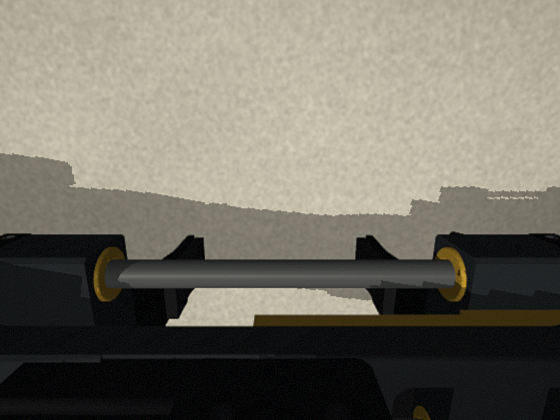

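Crop checks pass:
- Block edges measure 84, 75 and 104 mm, as listed. The small-round block reads wide because my corners caught its side face, so I take its recess centre.
- The slider is grey with a black fin. The objective is a slim barrel, and the oil bottle is amber.

The wrist view shows only the bench and the fingers. I'll move over to the objective.

Request:
drive_tool(increments=[[0.116,-0.072,0,0,0,0],[0.232,-0.144,0,0,0,0],[0.348,-0.216,0,0,0,0],[0.464,-0.288,0,0,0,0],[0.58,-0.36,0,0,0,0]], claw=0, force=20)

```text
time: 0.57
ee_pos: [0.296, -0.4571, 0.2224]
eef_rot: [0.992, 0.123, -0.0, -0.0]
ft_force: [1.0, -0.2, 0.3]
width: 0.0872
grip_force: 0.0
```

Request:
drive_tool(increments=[[0.116,-0.072,0,0,0,0],[0.232,-0.144,0,0,0,0],[0.348,-0.216,0,0,0,0],[0.464,-0.288,0,0,0,0],[0.58,-0.36,0,0,0,0]])

```text
time: 0.98
ee_pos: [0.4383, -0.3099, 0.2226]
eef_rot: [0.992, 0.123, -0.0, 0.0]
ft_force: [0.7, -0.5, -0.7]
width: 0.087
grip_force: 0.0
```

Request:
drive_tool(increments=[[0.044,-0.09,0,0,0,0],[0.088,-0.18,0,0,0,0],[0.132,-0.27,0,0,0,0],[0.176,-0.36,0,0,0,0],[0.22,-0.45,0,0,0,0]])

```text
time: 1.4
ee_pos: [0.4684, -0.1631, 0.2224]
eef_rot: [0.992, 0.123, -0.0, 0.0]
ft_force: [0.5, 0.0, -0.4]
width: 0.0868
grip_force: 0.0
```

Request:
drive_tool(increments=[[0.044,-0.09,0,0,0,0],[0.088,-0.18,0,0,0,0],[0.132,-0.27,0,0,0,0],[0.176,-0.36,0,0,0,0],[0.22,-0.45,0,0,0,0]])

```text
time: 1.82
ee_pos: [0.4994, -0.0161, 0.2225]
eef_rot: [0.992, 0.123, -0.0, 0.0]
ft_force: [0.6, 0.4, -0.2]
width: 0.0871
grip_force: 0.0
```

Request:
drive_tool(increments=[[0.044,-0.09,0,0,0,0],[0.088,-0.18,0,0,0,0],[0.132,-0.27,0,0,0,0],[0.176,-0.36,0,0,0,0],[0.22,-0.45,0,0,0,0]])

```text
time: 2.23
ee_pos: [0.5305, 0.1308, 0.2224]
eef_rot: [0.992, 0.123, -0.0, 0.0]
ft_force: [0.6, -0.4, -0.6]
width: 0.0871
grip_force: 0.0
```

```bash
cat >> h.py <<'E'
def go(x,y,z,psi):
    "units for next move to TCP x,y,z, yaw psi (deg), from the measured pose"
    s=read_state();Q=R.from_quat(s['eef_rot'])
    T=R.from_euler('zx',[psi,180],degrees=True)
    best=None
    for k in (0,180):
        r=(Q.inv()*R.from_euler('zx',[psi+k,180],degrees=True)).as_rotvec()
        if best is None or np.linalg.norm(r)<np.linalg.norm(best): best=r
    d=Q.inv().apply(np.array([x,y,z])-s['ee_pos'])
    n=max(np.linalg.norm(d)/.0417,np.degrees(np.linalg.norm(best))/7.16)
    print('->',[x,y,z,psi],'units',(d/.3).round(4),(best/(np.pi/4)).round(4),'rows %.1f'%n)
def st():
    s=read_state();X=R.from_quat(s['eef_rot']).as_matrix()
    print('t %.2f'%s['time'],s['ee_pos'].round(4),'psi %.2f'%np.degrees(np.arctan2(X[1,0],X[0,0])),'tilt',X[:2,2].round(4),'q',s['joint_positions'].round(2),'F',s['ft_force'].round(1),'w %.4f g %.1f'%(s['width'],s['grip_force']))
E
python3 - <<'E'
from h import *
st()
im,c=snap('wrist','w1.png')
print(px(c,280,100),px(c,280,180))
M=R.from_quat(c['rotation']).as_matrix()
for q in [(.6,.152,.052),(.4308,-.153,.056),(.456,.142,.05)]:
    k=np.array(c['K'])@M.T@(np.array(q)-c['position']);print(k[:2]/k[2])
E
```

```text
t 2.23 [0.5305 0.1308 0.2224] psi 14.12 tilt [-0.     -0.0003] q [ 0.3   0.23 -0.72  1.64  0.16  1.33 -1.77] F [ 0.6 -0.4 -0.6] w 0.0871 g 0.0
[0.63159248 0.15494194 0.        ] [0.53766611 0.13123621 0.        ]
[275.47060008 126.42678362]
[480.4082209  324.99844583]
[254.37572893 250.78213971]
```

View pics/w1.png

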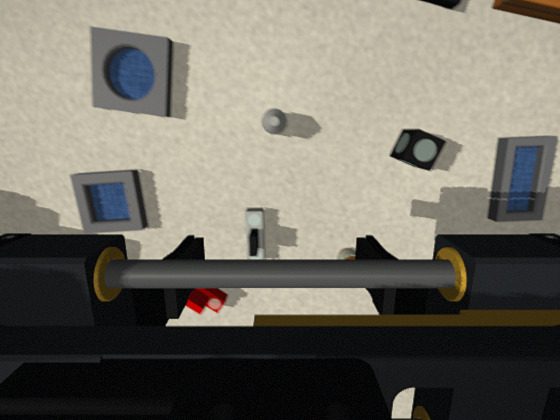

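The wrist view shows the objective nose at about (272,121), the cube at (420,148), the slider at (255,235), the large-round block at (131,70), the square block at (109,202) and the oblong block at (522,180). I'll enlarge it to cross-check the positions.

Run:
```python
import cv2,numpy as np
im=cv2.imread('pics/w1.png')
def t(u,v,w,h,f):
    c=cv2.resize(im[v:v+h,u:u+w],None,fx=f,fy=f,interpolation=cv2.INTER_CUBIC)
    for x in range(0,w,20): cv2.putText(c,str(u+x),(int(x*f),10),0,.35,(0,0,255)); cv2.line(c,(int(x*f),0),(int(x*f),h*f),(0,255,255),1) if 0 else None
    for y in range(0,h,20): cv2.putText(c,str(v+y),(0,int(y*f)+10),0,.35,(255,0,0))
    return c
C=np.zeros((600,800,3),np.uint8)
for (a,b,k) in [(0,0,t(80,20,110,100,3)),(0,300,t(65,160,110,80,3)),(340,0,t(250,95,60,50,4)),(340,200,t(380,115,80,65,3)),(600,0,t(480,125,65,105,3)),(340,400,t(235,200,40,50,4))]:
    h,w=k.shape[:2];h=min(h,600-b);w=min(w,800-a);C[b:b+h,a:a+w]=k[:h,:w]
cv2.imwrite('pics/w1c.png',C)
```

```text
(no output)
```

View pics/w1c.png

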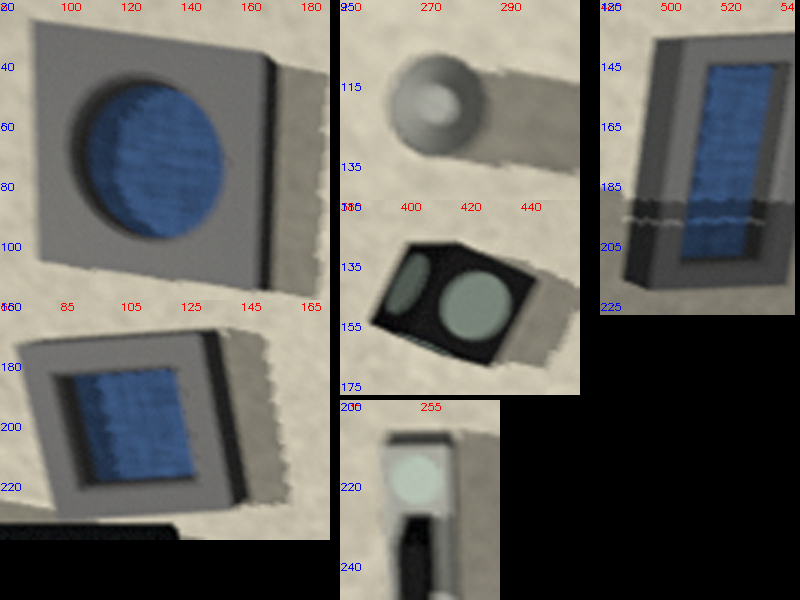

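```bash
cat > m2.py <<'E'
from h import *
c=get_calibration('wrist')
f=lambda u,v,z:px(c,u,v,z)[:2].round(4)
print('obj nose',f(274.5,120,.052),'body',f(274.3,121.2,.03))
for k,q in dict(eb=[(91,26.7),(167.3,37.3),(167.3,116.7),(93.3,106.7)],cb=[(71.7,175),(132.7,170.7),(143.3,229),(84,232.3)]).items():
    w=np.array([px(c,*a,.018)[:2] for a in q]);e=np.roll(w,-1,0)-w
    print(k,w.mean(0).round(4),np.linalg.norm(e,axis=1).round(3),np.degrees(np.arctan2(e[:,1],e[:,0])).round(1))
print('cube win',f(425.3,150.3,.046),'edges',[f(380+(x-340)/3,115+(y-200)/3,.046) for x,y in((455,243),(537,278),(490,366))])
print('slider end',f(254.5,211,.02))
go(.6,.1518,.2224,14)
E
python3 m2.py
```

```text
obj nose [0.6057 0.1623] body [0.605  0.1628]
eb [0.615  0.3331] [0.083 0.083 0.085 0.083] [ -82.8 -170.8   97.     7.5]
cb [0.459 0.34 ] [0.075 0.075 0.077 0.074] [ -71.5 -162.   107.9   16.9]
cube win [ 0.6164 -0.0059] edges [array([0.6354, 0.0095]), array([ 0.6313, -0.0237]), array([ 0.597 , -0.0191])]
slider end [0.4947 0.1605]
-> [0.6, 0.1518, 0.2224, 14] units [0.2374 0.012  0.0006] [-4.200e-03 -4.000e-04  6.328e-01] rows 4.0
```

```bash
sed -i "s/'zx'/'ZX'/g" h.py
python3 - <<'E'
from h import *
c=get_calibration('side');M=R.from_quat(c['rotation']).as_matrix()
for n,q in [('obj top',(.6,.152,.052)),('obj wrist',(.6057,.1623,.052)),('cube top',(.6131,-.0142,.046)),('cube wr',(.6164,-.0059,.046)),('eb',(.6115,.3238,.018)),('eb w',(.615,.333,.018)),('eye',(.4308,-.153,.056))]:
    k=np.array(c['K'])@M.T@(np.array(q)-c['position']);print(n,(k[:2]/k[2]).round(1))
im=cv2.imread('pics/side0.png')
def t(u,v): return cv2.resize(im[v:v+40,u:u+50],None,fx=8,fy=8,interpolation=cv2.INTER_CUBIC)[:300]
a=np.hstack([t(281,155),t(305,195)]);b=np.hstack([t(230,240),t(270,135)])
cv2.imwrite('pics/sc.png',np.vstack([a,b]))
im,c=snap('top','top1.png')
M=R.from_quat(c['rotation']).as_matrix()
for q in [(.5305,.1308,.2224)]:
    k=np.array(c['K'])@M.T@(np.array(q)-c['position']);print('tcp in top',(k[:2]/k[2]).round(1))
E
```

```text
obj top [304.6 165.1]
obj wrist [305.8 163. ]
cube top [329.7 203. ]
cube wr [330.  200.8]
eb [293.1 148. ]
eb w [293.6 146.6]
eye [252.9 249.9]
tcp in top [201.3 178. ]
```

View pics/sc.png

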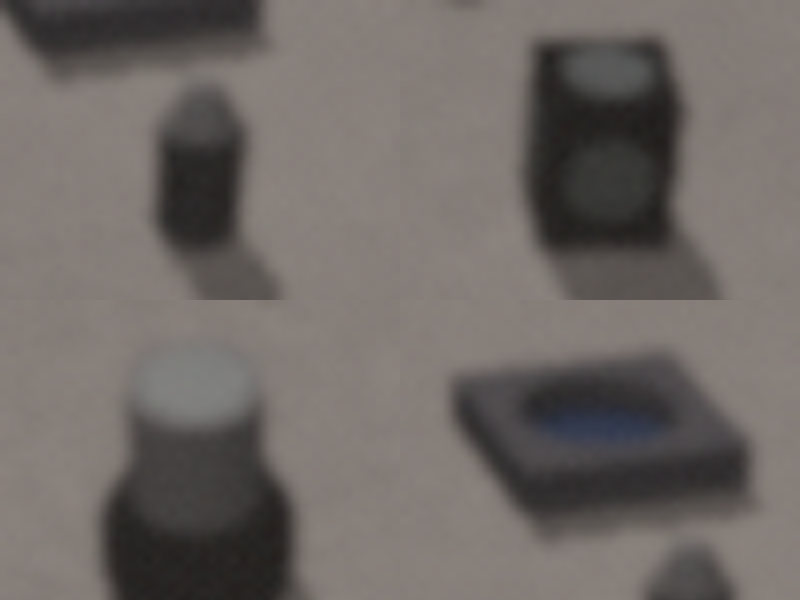

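Run:
```python
from h import *
st()
for i in range(3):
    c=get_calibration('wrist');print(c['position'],c['rotation'],px(c,274.5,120,.052),px(c,280,120,.052))
```

```text
t 2.33 [0.5299 0.1351 0.2224] psi 14.53 tilt [-0.0004  0.0026] q [ 0.3   0.23 -0.72  1.64  0.15  1.33 -1.77] F [-0.7  0.1  0.1] w 0.0871 g 0.0
[0.59591347 0.15103212 0.38358331] [ 0.78483906 -0.60682829 -0.07797108  0.09852708] [0.60525879 0.15995667 0.052     ] [0.60671687 0.15433996 0.052     ]
[0.59591347 0.15103212 0.38358331] [ 0.78483906 -0.60682829 -0.07797108  0.09852708] [0.60525879 0.15995667 0.052     ] [0.60671687 0.15433996 0.052     ]
[0.59591347 0.15103212 0.38358331] [ 0.78483906 -0.60682829 -0.07797108  0.09852708] [0.60525879 0.15995667 0.052     ] [0.60671687 0.15433996 0.052     ]
```

The arm was still settling when w1 was taken, so its calibration was stale. I'll settle, retake, and carry my pixel readings over by template matching.

Request:
drive_tool(increments=[[0,0,0,0,0,0],[0,0,0,0,0,0],[0,0,0,0,0,0],[0,0,0,0,0,0],[0,0,0,0,0,0]])

```text
time: 2.75
ee_pos: [0.5305, 0.1285, 0.2226]
eef_rot: [0.992, 0.122, 0.0, 0.0]
ft_force: [0.4, -0.3, -0.1]
width: 0.0871
grip_force: 0.0
```

```bash
cat > m3.py <<'E'
from h import *
st(); im,c=snap('wrist','w2.png'); st(); o=cv2.imread('pics/w1.png')
def tr(u,v,r=18):
    a,b=int(u),int(v);t=o[b-r:b+r+1,a-r:a+r+1]
    m=cv2.matchTemplate(im[b-r-15:b+r+16,a-r-15:a+r+16],t,cv2.TM_CCOEFF_NORMED);_,s,_,(x,y)=cv2.minMaxLoc(m)
    return u+x-15,v+y-15,round(s,3)
def f(n,u,v,z):
    a,b,s=tr(u,v); print(n,px(c,a,b,z)[:2].round(4),(a-u,b-v,s))
f('obj nose',274.5,120,.052);f('obj body',274.3,121.2,.03)
f('cube win',425.3,150.3,.046);f('slider end',254.5,211,.02)
f('eb',129.7,71.8,.018);f('cb',108,201.7,.018)
go(.6,.1518,.2224,14)
E
python3 m3.py
```

```text
t 2.75 [0.5305 0.1285 0.2226] psi 14.05 tilt [ 0.0002 -0.0005] q [ 0.3   0.23 -0.72  1.64  0.15  1.33 -1.76] F [ 0.4 -0.3 -0.1] w 0.0871 g 0.0
t 2.80 [0.5305 0.1287 0.2226] psi 14.07 tilt [ 0.0002 -0.0004] q [ 0.3   0.23 -0.72  1.64  0.15  1.33 -1.76] F [-0.3  0.6 -0.3] w 0.0865 g 0.0
obj nose [0.606  0.1532] (-1.0, 0, 0.982)
obj body [0.6053 0.1537] (-1.0, -1.4210854715202004e-14, 0.982)
cube win [ 0.6155 -0.0154] (-1.0, 0.0, 0.977)
slider end [0.495  0.1523] (-1.0, 0, 0.966)
eb [0.6178 0.3239] (-1.0, 0.0, 0.961)
cb [0.4621 0.3306] (0, 0.0, 0.96)
-> [0.6, 0.1518, 0.2224, 14] units [ 0.2434 -0.0183  0.0007] [ 0.0005 -0.0001  0.0016] rows 1.8
```

Settled, the wrist, top and side views agree to about 3 mm in x and 2 mm in y. Objective: (0.603, 0.1525). I'll go down and grasp it.

Request:
drive_tool(increments=[[0.08,-0.006,0.09,0,0,0],[0.17,-0.013,0.19,0,0,0],[0.254,-0.019,0.3,0,0,0],[0.254,-0.019,0.4,0,0,0],[0.254,-0.019,0.4,0,0,0]])

```text
time: 3.22
ee_pos: [0.6001, 0.1524, 0.0958]
eef_rot: [0.992, 0.123, -0.005, 0.0]
ft_force: [-0.6, -0.2, -0.9]
width: 0.0869
grip_force: 0.0
```

Request:
drive_tool(increments=[[0,0,0.08,0,0,0],[0,0,0.16,0,0,0],[0,0,0.23,0,0,0],[0,0,0.28,0,0,0],[0,0,0.285,0,0,0]])

```text
time: 3.63
ee_pos: [0.6018, 0.1527, 0.0157]
eef_rot: [0.992, 0.123, -0.001, 0.0]
ft_force: [0.2, 0.0, 0.3]
width: 0.0868
grip_force: 0.0
```

Request:
drive_tool(increments=[[0,0,0,0,0,0],[0,0,0,0,0,0],[0,0,0,0,0,0],[0,0,0,0,0,0],[0,0,0,0,0,0]], claw=1, force=15)

```text
time: 4.05
ee_pos: [0.6035, 0.1537, 0.018]
eef_rot: [0.992, 0.123, 0.001, 0.0]
ft_force: [-0.8, 0.2, -0.2]
width: 0.062
grip_force: 0.0
```

Request:
drive_tool(increments=[[0,0,0,0,0,0],[0,0,0,0,0,0],[0,0,0,0,0,0],[0,0,0,0,0,0],[0,0,0,0,0,0]])

```text
time: 4.47
ee_pos: [0.6029, 0.1536, 0.017]
eef_rot: [0.992, 0.123, -0.0, 0.0]
ft_force: [0.3, -0.3, -0.1]
width: 0.0283
grip_force: 0.0
```

Run:
```python
from h import *
st(); im,c=snap('wrist','w3.png'); go(.4575,-.3195,.12,14)
```

```text
t 4.47 [0.6029 0.1536 0.017 ] psi 14.14 tilt [-0.0001 -0.0001] q [ 0.15  0.6  -0.62  1.64  0.39  1.03 -1.92] F [ 0.3 -0.3 -0.1] w 0.0283 g 0.0
-> [0.4575, -0.3195, 0.12, 14] units [-0.8556  1.4111 -0.3432] [0.     0.     0.0033] rows 12.1
```

View pics/w3.png

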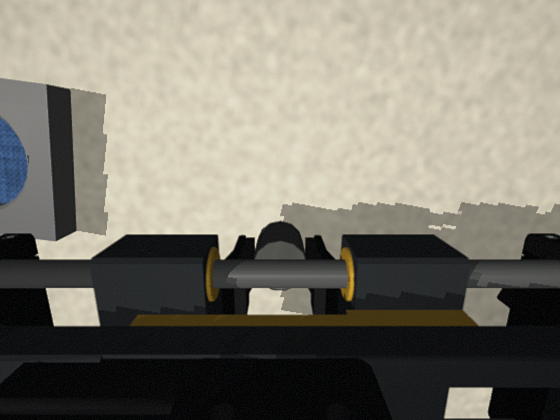

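The objective sits centred between the pads at about (280,240), with the width at 28 mm. I'll grip, lift and carry it to the small round recess.

Request:
drive_tool(increments=[[0,0,0,0,0,0],[0,0,0,0,0,0],[0,0,0,0,0,0],[0,0,-0.02,0,0,0],[0,0,-0.07,0,0,0]], claw=1, force=25)

```text
time: 4.93
ee_pos: [0.6015, 0.153, 0.0367]
eef_rot: [0.992, 0.123, -0.002, 0.0]
ft_force: [-0.9, -1.1, -1.8]
width: 0.0273
grip_force: 25.0
```

Request:
drive_tool(increments=[[0,0,-0.06,0,0,0],[0,0,-0.13,0,0,0],[0,0,-0.2,0,0,0],[0,0,-0.25,0,0,0],[0,0,-0.273,0,0,0]])

```text
time: 5.35
ee_pos: [0.6041, 0.1542, 0.1237]
eef_rot: [0.992, 0.123, 0.002, -0.0]
ft_force: [0.7, 0.1, -0.7]
width: 0.0272
grip_force: 25.0
```

Request:
drive_tool(increments=[[-0.02,0.033,0,0,0,0],[-0.06,0.1,0,0,0,0],[-0.11,0.18,0,0,0,0],[-0.16,0.265,0,0,0,0],[-0.214,0.353,0,0,0,0]])

```text
time: 5.77
ee_pos: [0.5651, 0.0334, 0.1189]
eef_rot: [0.992, 0.123, -0.001, 0.0]
ft_force: [0.4, -0.6, -1.4]
width: 0.0271
grip_force: 25.0
```

Request:
drive_tool(increments=[[-0.05,0.083,0,0,0,0],[-0.1,0.165,0,0,0,0],[-0.15,0.248,0,0,0,0],[-0.2,0.33,0,0,0,0],[-0.25,0.412,0,0,0,0]])

```text
time: 6.18
ee_pos: [0.5222, -0.1051, 0.1191]
eef_rot: [0.992, 0.123, -0.001, -0.0]
ft_force: [1.2, -1.0, -1.3]
width: 0.0273
grip_force: 25.0
```

Request:
drive_tool(increments=[[-0.05,0.083,0,0,0,0],[-0.1,0.165,0,0,0,0],[-0.15,0.248,0,0,0,0],[-0.2,0.33,0,0,0,0],[-0.24,0.396,0,0,0,0]])

```text
time: 6.6
ee_pos: [0.4808, -0.2385, 0.1191]
eef_rot: [0.993, 0.122, -0.001, -0.0]
ft_force: [0.1, 0.2, -2.1]
width: 0.027
grip_force: 25.0
```

Request:
drive_tool(increments=[[-0.035,0.058,0,0,0,0],[-0.065,0.107,0,0,0,0],[-0.085,0.14,0,0,0,0],[-0.085,0.14,0,0,0,0],[-0.085,0.14,0,0,0,0]])

```text
time: 7.02
ee_pos: [0.4682, -0.2826, 0.1194]
eef_rot: [0.992, 0.123, -0.0, -0.0]
ft_force: [0.6, 1.5, -1.2]
width: 0.0273
grip_force: 25.0
```

Run:
```python
from h import *
st(); im,c=snap('wrist','w4.png'); go(.4575,-.3195,.12,14);go(.4575,-.3195,.026,14)
M=R.from_quat(c['rotation']).as_matrix()
k=np.array(c['K'])@M.T@(np.array([.4575,-.3195,.018])-c['position']);print(k[:2]/k[2])
```

```text
t 7.02 [ 0.4682 -0.2826  0.1194] psi 14.08 tilt [-0.0007  0.0007] q [ 0.9   0.29 -0.5   1.77  0.15  1.12 -0.98] F [ 0.6  1.5 -1.2] w 0.0273 g 25.0
-> [0.4575, -0.3195, 0.12, 14] units [-0.0672  0.1131 -0.0013] [-0.0011  0.0001  0.0039] rows 0.9
-> [0.4575, -0.3195, 0.026, 14] units [-0.0672  0.1133  0.312 ] [-0.0011  0.0001  0.0039] rows 2.4
[315.14024227 229.46952109]
```

Request:
drive_tool(increments=[[-0.035,0.06,0,0,0,0],[-0.066,0.11,0.03,0,0,0],[-0.066,0.11,0.09,0,0,0],[-0.066,0.11,0.15,0,0,0],[-0.066,0.11,0.2,0,0,0]])

```text
time: 7.48
ee_pos: [0.4579, -0.318, 0.0589]
eef_rot: [0.992, 0.124, 0.0, -0.0]
ft_force: [-0.2, -1.2, -2.1]
width: 0.027
grip_force: 25.0
```

Request:
drive_tool(increments=[[0,0,0.02,0,0,0],[0,0,0.02,0,0,0],[0,0,0.02,0,0,0],[0,0,0.02,0,0,0],[0,0,0.02,0,0,0]])

```text
time: 7.9
ee_pos: [0.4584, -0.3197, 0.0551]
eef_rot: [0.992, 0.123, 0.001, 0.001]
ft_force: [-0.2, -0.1, -2.4]
width: 0.0274
grip_force: 25.0
```

Run:
```python
from h import *
st(); go(.4575,-.3185,.024,14)
a,c=snap('side','s2.png');b,_=snap('wrist','w5.png')
cv2.imwrite('pics/s2c.png',np.hstack([cv2.resize(a[300:400,230:330],(400,400),interpolation=cv2.INTER_CUBIC),cv2.resize(b[150:290,200:360],(400,350),interpolation=cv2.INTER_CUBIC)[:400] if 0 else cv2.resize(b[140:300,200:360],(400,400),interpolation=cv2.INTER_CUBIC)]))
```

```text
t 7.90 [ 0.4584 -0.3197  0.0551] psi 14.16 tilt [ 0.0014 -0.0011] q [ 0.92  0.38 -0.46  1.8   0.2   1.   -0.95] F [-0.2 -0.1 -2.4] w 0.0274 g 25.0
-> [0.4575, -0.3185, 0.024, 14] units [-0.002  -0.0046  0.1035] [ 0.0018 -0.0014  0.0034] rows 0.7
```

View pics/s2c.png

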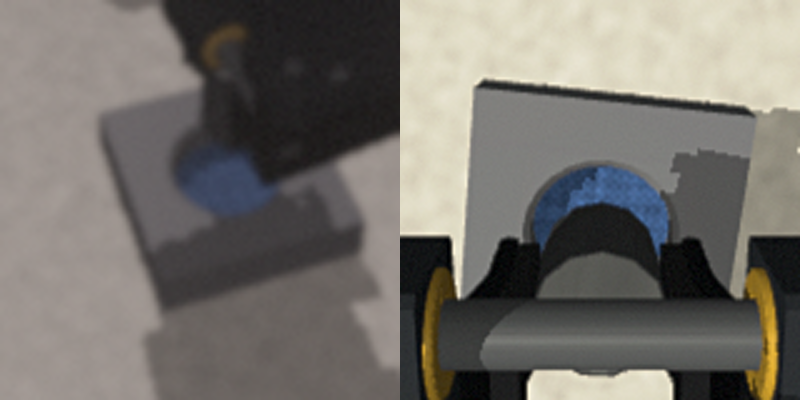

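The recess rim and the barrel line up sideways, both at u = 280. I'll check the fore-aft centring from the rim's far edge at (280,204).

Run:
```python
from h import *
c=get_calibration('wrist');st()
p=px(c,280,204,.018);q=px(c,200+81*.4,140+90*.4,.018)
r=px(c,200+353*.4,140+113*.4,.018)
a=np.radians(14);t=np.array([np.cos(a),np.sin(a)])
print('far rim',p,'centre',p[:2]-.02*t,'block far edge corners',q,r,np.linalg.norm(q-r))
m=(q+r)[:2]/2; e=(q-r)[:2];n=np.array([e[1],-e[0]])/np.linalg.norm(e);print('centre from edge',m-.038*n)
b=np.radians(8)
```

```text
t 8.00 [ 0.4581 -0.3197  0.0548] psi 14.14 tilt [ 0.0011 -0.0009] q [ 0.92  0.38 -0.46  1.8   0.2   1.   -0.95] F [ 0.8 -0.6 -2.1] w 0.0273 g 25.0
far rim [ 0.47802231 -0.31580721  0.018     ] centre [ 0.4586164  -0.32064565] block far edge corners [ 0.48874837 -0.28073874  0.018     ] [ 0.50041598 -0.35208191  0.018     ] 0.07229094038287971
centre from edge [ 0.45708038 -0.32254345]
```

Centred within about 2 mm. I'll lower, release and back off.

Request:
drive_tool(increments=[[0,0,0.03,0,0,0],[0,0,0.06,0,0,0],[0,0,0.085,0,0,0],[0,0,0.104,0,0,0],[0,0,0.104,0,0,0]])

```text
time: 8.42
ee_pos: [0.4575, -0.3191, 0.022]
eef_rot: [0.992, 0.123, -0.0, -0.0]
ft_force: [-0.8, -0.7, -1.9]
width: 0.027
grip_force: 25.0
```

Request:
drive_tool(increments=[[0,0,0,0,0,0],[0,0,0,0,0,0],[0,0,0,0,0,0],[0,0,0,0,0,0],[0,0,0,0,0,0]])

```text
time: 8.83
ee_pos: [0.4576, -0.3195, 0.0227]
eef_rot: [0.992, 0.123, -0.0, 0.0]
ft_force: [-0.3, -0.9, -1.8]
width: 0.0269
grip_force: 25.0
```

```bash
python3 -c "
from h import *
st()"
```

```text
t 8.83 [ 0.4576 -0.3195  0.0227] psi 14.14 tilt [-0.     -0.0001] q [ 0.91  0.43 -0.45  1.82  0.23  0.94 -0.97] F [-0.3 -0.9 -1.8] w 0.0269 g 25.0
```

Request:
drive_tool(increments=[[0,0,0.004,0,0,0],[0,0,0.004,0,0,0],[0,0,0.004,0,0,0],[0,0,0.004,0,0,0],[0,0,0.004,0,0,0]])

```text
time: 9.25
ee_pos: [0.4578, -0.3196, 0.0218]
eef_rot: [0.992, 0.123, 0.0, 0.0]
ft_force: [-1.0, -0.0, 3.6]
width: 0.0272
grip_force: 25.0
```

Request:
drive_tool(increments=[[0,0,0,0,0,0],[0,0,0,0,0,0],[0,0,0,0,0,0],[0,0,0,0,0,0],[0,0,0,0,0,0]], claw=0)

```text
time: 9.67
ee_pos: [0.4576, -0.3194, 0.0214]
eef_rot: [0.992, 0.123, -0.0, -0.0]
ft_force: [0.2, -0.3, 0.3]
width: 0.0527
grip_force: 0.0
```

Request:
drive_tool(increments=[[0,0,0,0,0,0],[0,0,-0.05,0,0,0],[0,0,-0.12,0,0,0],[0,0,-0.2,0,0,0],[0,0,-0.3,0,0,0]])

```text
time: 10.08
ee_pos: [0.4568, -0.3189, 0.1114]
eef_rot: [0.992, 0.123, -0.001, -0.001]
ft_force: [1.1, -0.1, -0.1]
width: 0.0834
grip_force: 0.0
```

Request:
drive_tool(increments=[[0,0,-0.1,0,0,0],[0,0,-0.15,0,0,0],[0,0,-0.15,0,0,0],[0,0,-0.15,0,0,0],[0,0,-0.15,0,0,0]])

```text
time: 10.5
ee_pos: [0.4571, -0.3193, 0.1555]
eef_rot: [0.992, 0.123, -0.001, -0.0]
ft_force: [0.7, -0.4, -0.6]
width: 0.0871
grip_force: 0.0
```

Run:
```python
from h import *
st(); im,c=snap('wrist','w6.png');snap('side','s6.png')
for x,y,z in [(.4335,-.1525,.155),(.4335,-.1525,.028)]: go(x,y,z,14)
```

```text
t 10.50 [ 0.4571 -0.3193  0.1555] psi 14.14 tilt [-0.0011  0.0006] q [ 0.94  0.27 -0.49  1.71  0.14  1.2  -0.9 ] F [ 0.7 -0.4 -0.6] w 0.0871 g 0.0
-> [0.4335, -0.1525, 0.155, 14] units [ 0.0598 -0.5577  0.0014] [-0.0021  0.0017  0.0032] rows 4.0
-> [0.4335, -0.1525, 0.028, 14] units [ 0.0604 -0.557   0.4248] [-0.0021  0.0017  0.0032] rows 5.1
```

Request:
drive_tool(increments=[[0.01,-0.09,0,0,0,0],[0.02,-0.2,0,0,0,0],[0.033,-0.31,0,0,0,0],[0.044,-0.41,0,0,0,0],[0.055,-0.5,0,0,0,0]])

```text
time: 11.02
ee_pos: [0.436, -0.168, 0.1555]
eef_rot: [0.992, 0.123, -0.001, -0.0]
ft_force: [1.2, 0.1, 0.1]
width: 0.0869
grip_force: 0.0
```

Request:
drive_tool(increments=[[0.005,-0.057,0.02,0,0,0],[0.005,-0.057,0.09,0,0,0],[0.005,-0.057,0.17,0,0,0],[0.005,-0.057,0.22,0,0,0],[0.005,-0.057,0.22,0,0,0]])

```text
time: 11.43
ee_pos: [0.4318, -0.1522, 0.0871]
eef_rot: [0.992, 0.123, -0.003, -0.002]
ft_force: [-0.4, 0.4, -0.4]
width: 0.0869
grip_force: 0.0
```

Request:
drive_tool(increments=[[0,0,0,0,0,0],[0,0,0.05,0,0,0],[0,0,0.12,0,0,0],[0,0,0.18,0,0,0],[0,0,0.197,0,0,0]])

```text
time: 11.85
ee_pos: [0.4336, -0.153, 0.0303]
eef_rot: [0.992, 0.123, -0.001, -0.0]
ft_force: [-0.1, 0.5, -0.5]
width: 0.0874
grip_force: 0.0
```

Request:
drive_tool(increments=[[0,0,0,0,0,0],[0,0,0,0,0,0],[0,0,0,0,0,0],[0,0,0,0,0,0],[0,0,0,0,0,0]], claw=1, force=25)

```text
time: 12.27
ee_pos: [0.4348, -0.1534, 0.0323]
eef_rot: [0.992, 0.123, 0.001, 0.0]
ft_force: [-0.2, -0.5, 0.2]
width: 0.0614
grip_force: 0.0
```

Request:
drive_tool(increments=[[0,0,0,0,0,0],[0,0,0,0,0,0],[0,0,0,0,0,0],[0,0,0,0,0,0],[0,0,0,0,0,0]])

```text
time: 12.68
ee_pos: [0.4342, -0.153, 0.0314]
eef_rot: [0.992, 0.123, -0.0, -0.0]
ft_force: [0.0, 0.4, 0.0]
width: 0.0296
grip_force: 25.0
```

Run:
```python
from h import *
st(); a,c=snap('wrist','w7.png');b,_=snap('side','s7.png')
w6=cv2.imread('pics/s6.png')
f=lambda i,u,v,n:cv2.resize(i[v:v+n,u:u+n],(390,390),interpolation=cv2.INTER_CUBIC)
cv2.imwrite('pics/c7.png',np.hstack([f(a,200,140,160),f(w6,230,290,110)]))
```

```text
t 12.68 [ 0.4342 -0.153   0.0314] psi 14.14 tilt [-0.0001  0.    ] q [ 0.79  0.24 -0.59  2.06  0.17  0.89 -1.22] F [0.  0.4 0. ] w 0.0296 g 25.0
```

View pics/c7.png

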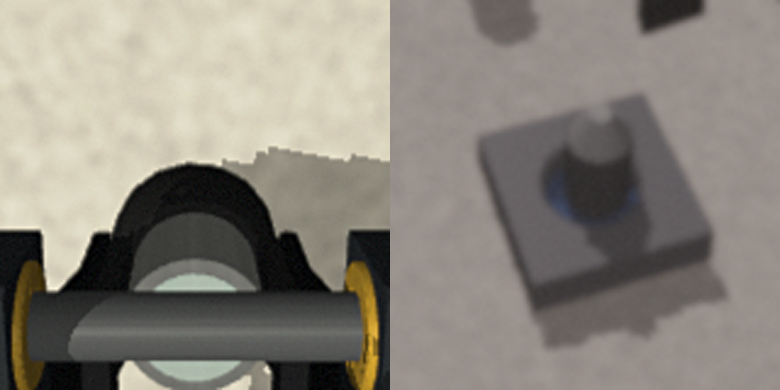

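The objective stands upright in its recess, and the eyepiece is gripped by the tube, centred. I'll lift it and carry it to the large round recess.

Request:
drive_tool(increments=[[0,0,-0.03,0,0,0],[0,0,-0.1,0,0,0],[0,0,-0.18,0,0,0],[0,0,-0.26,0,0,0],[0,0,-0.32,0,0,0]])

```text
time: 13.2
ee_pos: [0.4347, -0.153, 0.1299]
eef_rot: [0.992, 0.123, 0.001, 0.0]
ft_force: [0.4, -0.4, -1.3]
width: 0.0296
grip_force: 25.0
```

Request:
drive_tool(increments=[[0.018,-0.026,0,0,0,0],[0.055,-0.079,0,0,0,0],[0.1,-0.143,0,0,0,0],[0.147,-0.21,0,0,0,0],[0.195,-0.279,0,0,0,0]])

```text
time: 13.62
ee_pos: [0.4705, -0.0563, 0.1273]
eef_rot: [0.992, 0.123, -0.0, 0.0]
ft_force: [-0.2, -0.5, -1.2]
width: 0.0295
grip_force: 25.0
```

Request:
drive_tool(increments=[[0.053,-0.075,0,0,0,0],[0.105,-0.15,0,0,0,0],[0.158,-0.226,0,0,0,0],[0.21,-0.301,0,0,0,0],[0.263,-0.377,0,0,0,0]])

```text
time: 14.03
ee_pos: [0.5193, 0.073, 0.1272]
eef_rot: [0.992, 0.123, -0.0, -0.0]
ft_force: [-0.5, 0.4, -1.6]
width: 0.0296
grip_force: 25.0
```

Request:
drive_tool(increments=[[0.053,-0.075,0,0,0,0],[0.105,-0.15,0,0,0,0],[0.158,-0.226,0,0,0,0],[0.21,-0.301,0,0,0,0],[0.263,-0.377,0,0,0,0]])

```text
time: 14.45
ee_pos: [0.5681, 0.2019, 0.1269]
eef_rot: [0.992, 0.123, -0.0, 0.0]
ft_force: [2.0, -0.1, -0.1]
width: 0.0295
grip_force: 25.0
```

Request:
drive_tool(increments=[[0.053,-0.075,0,0,0,0],[0.105,-0.15,0,0,0,0],[0.155,-0.22,0,0,0,0],[0.2,-0.285,0,0,0,0],[0.24,-0.342,0,0,0,0]])

```text
time: 14.87
ee_pos: [0.6126, 0.3195, 0.1267]
eef_rot: [0.992, 0.124, -0.001, -0.0]
ft_force: [0.2, 0.1, -2.0]
width: 0.0293
grip_force: 25.0
```

Request:
drive_tool(increments=[[0.014,-0.02,0.03,0,0,0],[0.014,-0.02,0.08,0,0,0],[0.014,-0.02,0.13,0,0,0],[0.014,-0.02,0.15,0,0,0],[0.014,-0.02,0.15,0,0,0]])

```text
time: 15.28
ee_pos: [0.6147, 0.3214, 0.0792]
eef_rot: [0.992, 0.122, -0.002, 0.001]
ft_force: [-0.2, -0.4, -1.1]
width: 0.0293
grip_force: 25.0
```

Request:
drive_tool(increments=[[0,0,0,0,0,0],[0,0,0,0,0,0],[0,0,0,0,0,0],[0,0,0,0,0,0],[0,0,0,0,0,0]])

```text
time: 15.7
ee_pos: [0.6159, 0.3242, 0.083]
eef_rot: [0.992, 0.123, 0.0, -0.0]
ft_force: [-0.3, 0.6, -2.0]
width: 0.0293
grip_force: 25.0
```

Run:
```python
from h import *
st(); go(.6155,.3243,.036,14)
a,c=snap('wrist','w8.png');np.save('c8.npy',np.r_[c['position'],c['rotation']])
cv2.imwrite('pics/w8c.png',cv2.resize(a[60:310,150:420],None,fx=2.2,fy=2.2,interpolation=cv2.INTER_CUBIC))
```

```text
t 15.70 [0.6159 0.3242 0.083 ] psi 14.13 tilt [0.0009 0.0003] q [-0.08  0.69 -0.72  1.37  0.46  1.24 -2.15] F [-0.3  0.6 -2. ] w 0.0293 g 25.0
-> [0.6155, 0.3243, 0.036, 14] units [-0.0015 -0.0005  0.1568] [-0.0001 -0.0012  0.0029] rows 1.1
```

View pics/w8c.png

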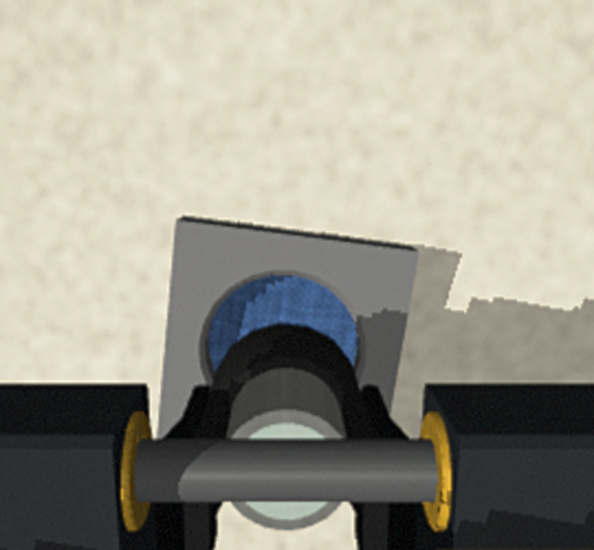

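The recess rim spans 202 to 362 in the crop, with its far edge at (278.2,182.7) in the full picture. I'll check the centring.

Run:
```python
from h import *
q=np.load('c8.npy');c=dict(K=get_calibration('wrist')['K'],position=q[:3],rotation=q[3:])
a=np.radians(14.1);t=np.array([np.cos(a),np.sin(a)])
p=px(c,278.2,182.7,.018)[:2];print(p-.028*t)
st()
```

```text
[0.61787003 0.32506156]
t 15.75 [0.6159 0.3242 0.0829] psi 14.14 tilt [0.0007 0.0001] q [-0.08  0.69 -0.72  1.37  0.46  1.24 -2.15] F [-0.2  0.1 -0.4] w 0.0294 g 25.0
```

Request:
drive_tool(increments=[[0.003,0,0.04,0,0,0],[0.003,0,0.08,0,0,0],[0.003,0,0.12,0,0,0],[0.003,0,0.145,0,0,0],[0.003,0,0.152,0,0,0]])

```text
time: 16.17
ee_pos: [0.6161, 0.3241, 0.0362]
eef_rot: [0.992, 0.123, -0.001, 0.001]
ft_force: [-7.9, -6.4, 22.1]
width: 0.0293
grip_force: 25.0
```

Request:
drive_tool(increments=[[0,0,0.002,0,0,0],[0,0,0.004,0,0,0],[0,0,0.005,0,0,0],[0,0,0.005,0,0,0],[0,0,0.005,0,0,0]])

```text
time: 16.58
ee_pos: [0.6162, 0.3242, 0.0363]
eef_rot: [0.992, 0.123, -0.0, 0.001]
ft_force: [-7.4, -6.0, 16.8]
width: 0.0293
grip_force: 25.0
```

```bash
python3 -c "
from h import *
st()"
```

```text
t 16.58 [0.6162 0.3242 0.0363] psi 14.14 tilt [-0.0004 -0.0012] q [-0.09  0.74 -0.7   1.41  0.49  1.17 -2.17] F [-7.4 -6.  16.8] w 0.0293 g 25.0
```

Request:
drive_tool(increments=[[0,0,0,0,0,0],[0,0,0,0,0,0],[0,0,0,0,0,0],[0,0,0,0,0,0],[0,0,0,0,0,0]], claw=0)

```text
time: 17.0
ee_pos: [0.6164, 0.3244, 0.0348]
eef_rot: [0.992, 0.123, -0.0, 0.0]
ft_force: [-0.2, 0.0, 0.1]
width: 0.0548
grip_force: 0.0
```

Request:
drive_tool(increments=[[0,0,-0.02,0,0,0],[0,0,-0.08,0,0,0],[0,0,-0.17,0,0,0],[0,0,-0.27,0,0,0],[0,0,-0.36,0,0,0]])

```text
time: 17.42
ee_pos: [0.6165, 0.3246, 0.1453]
eef_rot: [0.992, 0.123, 0.0, -0.0]
ft_force: [0.9, 0.2, 0.1]
width: 0.0846
grip_force: 0.0
```

Run:
```python
from h import *
st(); go(.615,-.0145,.16,-7)
snap('side','s9.png')
```

```text
t 17.42 [0.6165 0.3246 0.1453] psi 14.15 tilt [0.0003 0.0004] q [-0.07  0.65 -0.74  1.31  0.43  1.34 -2.13] F [0.9 0.2 0.1] w 0.0846 g 0.0
-> [0.615, -0.0145, 0.16, -7] units [-0.281   1.0947 -0.0495] [-5.0e-04 -4.0e-04  4.7e-01] rows 8.1
```

Request:
drive_tool(increments=[[-0.025,0.1,-0.01,0,0,0.045],[-0.055,0.21,-0.02,0,0,0.09],[-0.085,0.33,-0.03,0,0,0.14],[-0.113,0.44,-0.03,0,0,0.19],[-0.14,0.547,-0.03,0,0,0.235]])

```text
time: 17.88
ee_pos: [0.6159, 0.1531, 0.1528]
eef_rot: [1.0, 0.03, 0.0, 0.0]
ft_force: [0.9, 0.4, 0.6]
width: 0.0867
grip_force: 0.0
```

Request:
drive_tool(increments=[[-0.008,0.12,0,0,0,0.05],[-0.016,0.24,0,0,0,0.1],[-0.024,0.36,0,0,0,0.15],[-0.032,0.47,0,0,0,0.2],[-0.038,0.54,0,0,0,0.235]])

```text
time: 18.3
ee_pos: [0.6145, -0.012, 0.1526]
eef_rot: [0.998, -0.064, 0.0, 0.001]
ft_force: [-0.1, 0.2, 0.3]
width: 0.0865
grip_force: 0.0
```

Request:
drive_tool(increments=[[0,0.02,0,0,0,0],[0,0.02,0,0,0,0],[0,0.02,0,0,0,0],[0,0.02,0,0,0,0],[0,0.02,0,0,0,0]])

```text
time: 18.72
ee_pos: [0.6139, -0.0111, 0.1525]
eef_rot: [0.998, -0.06, 0.0, -0.0]
ft_force: [0.8, -0.1, -0.5]
width: 0.0871
grip_force: 0.0
```

Run:
```python
from h import *
st(); go(.615,-.0145,.018,-7)
a,c=snap('wrist','w10.png')
M=R.from_quat(c['rotation']).as_matrix()
k=np.array(c['K'])@M.T@(np.array([.615,-.0145,.046])-c['position']);print(k[:2]/k[2])
```

```text
t 18.72 [ 0.6139 -0.0111  0.1525] psi -6.83 tilt [0.0002 0.0007] q [ 0.45  0.43 -0.65  1.55  0.27  1.25 -1.93] F [ 0.8 -0.1 -0.5] w 0.0871 g 0.0
-> [0.615, -0.0145, 0.018, -7] units [0.005  0.0111 0.4483] [-0.0009 -0.0002  0.0037] rows 3.2
[282.46621379 206.3315035 ]
```

Request:
drive_tool(increments=[[0.005,0.011,0.06,0,0,0],[0.005,0.011,0.14,0,0,0],[0.005,0.011,0.22,0,0,0],[0.005,0.011,0.29,0,0,0],[0.005,0.011,0.33,0,0,0]])

```text
time: 19.18
ee_pos: [0.6137, -0.0159, 0.0508]
eef_rot: [0.998, -0.06, -0.001, -0.0]
ft_force: [-0.6, 0.0, 0.3]
width: 0.087
grip_force: 0.0
```

Request:
drive_tool(increments=[[0,0,0.03,0,0,0],[0,0,0.07,0,0,0],[0,0,0.105,0,0,0],[0,0,0.118,0,0,0],[0,0,0.118,0,0,0]])

```text
time: 19.6
ee_pos: [0.6146, -0.0168, 0.0172]
eef_rot: [0.998, -0.061, -0.001, 0.0]
ft_force: [0.6, 1.1, 2.1]
width: 0.0868
grip_force: 0.0
```

Request:
drive_tool(increments=[[0,0,0,0,0,0],[0,0,0,0,0,0],[0,0,0,0,0,0],[0,0,0,0,0,0],[0,0,0,0,0,0]], claw=1, force=25)

```text
time: 20.02
ee_pos: [0.6152, -0.0168, 0.0184]
eef_rot: [0.998, -0.061, 0.0, 0.0]
ft_force: [-0.2, -0.3, -0.5]
width: 0.0616
grip_force: 0.0
```

Request:
drive_tool(increments=[[0,0,0,0,0,0],[0,0,0,0,0,0],[0,0,0,0,0,0],[0,0,0,0,0,0],[0,0,0,0,0,0]])

```text
time: 20.43
ee_pos: [0.615, -0.0166, 0.018]
eef_rot: [0.998, -0.061, 0.0, -0.0]
ft_force: [-0.6, -0.0, 1.9]
width: 0.0356
grip_force: 25.0
```

Run:
```python
from h import *
st(); go(.457,.3315,.13,17.6)
a,c=snap('wrist','w11.png')
```

```text
t 20.43 [ 0.615  -0.0166  0.018 ] psi -7.00 tilt [0.0001 0.0001] q [ 0.42  0.58 -0.6   1.66  0.37  1.02 -2.  ] F [-0.6 -0.   1.9] w 0.0356 g 25.0
-> [0.457, 0.3315, 0.13, 17.6] units [-0.6641 -1.0875 -0.3733] [-2.000e-04 -1.000e-04 -5.467e-01] rows 9.6
```

Request:
drive_tool(increments=[[0,0,-0.03,0,0,0],[0,0,-0.1,0,0,0],[0,0,-0.19,0,0,0],[0,0,-0.28,0,0,0],[0,0,-0.35,0,0,0]])

```text
time: 20.9
ee_pos: [0.6153, -0.0167, 0.1257]
eef_rot: [0.998, -0.061, 0.001, 0.0]
ft_force: [0.2, -0.6, -1.5]
width: 0.0359
grip_force: 25.0
```

Request:
drive_tool(increments=[[-0.012,-0.02,-0.01,0,0,0],[-0.037,-0.06,-0.02,0,0,0],[-0.067,-0.109,-0.02,0,0,0],[-0.1,-0.162,-0.02,0,0,0],[-0.133,-0.216,-0.02,0,0,0]])

```text
time: 21.32
ee_pos: [0.5815, 0.054, 0.1278]
eef_rot: [0.998, -0.061, -0.001, 0.0]
ft_force: [0.4, 0.3, -0.6]
width: 0.0356
grip_force: 25.0
```

Request:
drive_tool(increments=[[-0.04,-0.065,0,0,0,0],[-0.08,-0.13,0,0,0,0],[-0.12,-0.195,0,0,0,0],[-0.16,-0.26,0,0,0,0],[-0.199,-0.325,0,0,0,0]])

```text
time: 21.73
ee_pos: [0.5337, 0.1581, 0.1278]
eef_rot: [0.998, -0.061, -0.001, 0.0]
ft_force: [0.0, 0.1, -1.6]
width: 0.0358
grip_force: 25.0
```

Request:
drive_tool(increments=[[-0.04,-0.065,0,0,0,0],[-0.08,-0.13,0,0,0,0],[-0.12,-0.195,0,0,0,0],[-0.16,-0.26,0,0,0,0],[-0.199,-0.325,0,0,0,0]])

```text
time: 22.15
ee_pos: [0.4862, 0.2618, 0.1278]
eef_rot: [0.998, -0.061, -0.001, 0.001]
ft_force: [-1.1, -0.4, -0.7]
width: 0.0358
grip_force: 25.0
```

Request:
drive_tool(increments=[[-0.037,-0.06,0,0,0,-0.08],[-0.07,-0.114,0,0,0,-0.19],[-0.1,-0.163,0,0,0,-0.31],[-0.12,-0.195,0,0,0,-0.43],[-0.133,-0.216,0,0,0,-0.547]])

```text
time: 22.57
ee_pos: [0.454, 0.3316, 0.1279]
eef_rot: [0.988, 0.157, -0.001, 0.0]
ft_force: [-0.3, 0.5, -0.6]
width: 0.0356
grip_force: 25.0
```

Request:
drive_tool(increments=[[0,0,0.04,0,0,0],[0,0,0.1,0,0,0],[0,0,0.16,0,0,0],[0,0,0.2,0,0,0],[0,0,0.2,0,0,0]])

```text
time: 22.98
ee_pos: [0.4549, 0.3279, 0.0653]
eef_rot: [0.988, 0.152, -0.003, 0.001]
ft_force: [-0.4, -0.1, -1.3]
width: 0.0359
grip_force: 25.0
```

Request:
drive_tool(increments=[[0,0,0,0,0,0],[0,0,0,0,0,0],[0,0,0,0,0,0],[0,0,0,0,0,0],[0,0,0,0,0,0]])

```text
time: 23.4
ee_pos: [0.4572, 0.3299, 0.0695]
eef_rot: [0.988, 0.153, 0.001, -0.0]
ft_force: [-0.3, 0.0, -2.5]
width: 0.0356
grip_force: 25.0
```

Run:
```python
from h import *
st(); go(.457,.330,.024,17.6)
a,c=snap('wrist','w12.png');np.save('c8.npy',np.r_[c['position'],c['rotation']])
cv2.imwrite('pics/w12c.png',cv2.resize(a[60:310,150:420],None,fx=2.2,fy=2.2,interpolation=cv2.INTER_CUBIC))
```

```text
t 23.40 [0.4572 0.3299 0.0695] psi 17.58 tilt [0.001  0.0004] q [-0.01  0.47 -0.85  1.76  0.4   1.09 -2.26] F [-0.3  0.  -2.5] w 0.0356 g 25.0
-> [0.457, 0.33, 0.024, 17.6] units [-0.0007 -0.0006  0.1518] [-0.     -0.0014 -0.0004] rows 1.1
```

View pics/w12c.png

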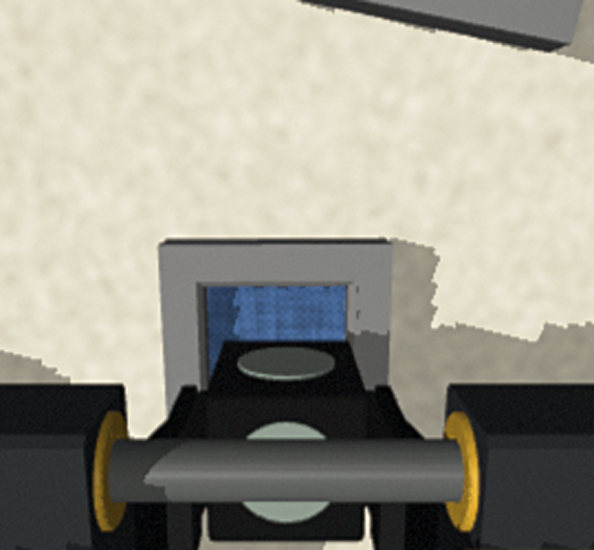

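The recess edges run parallel to the cube. The recess spans 198 to 352 in the crop, so its far rim is at (275,188.6), slightly left of the cube. I'll work out the offset.

Run:
```python
from h import *
q=np.load('c8.npy');c=dict(K=get_calibration('wrist')['K'],position=q[:3],rotation=q[3:])
a=np.radians(17.6);t=np.array([np.cos(a),np.sin(a)])
p=px(c,275,188.6,.018)[:2]-.024*t;print('recess',p)
b=px(c,150+275/2.2,60+240/2.2,.018)[:2]-.038*t;print('from outer',b)
e=(px(c,150+160/2.2,60+240/2.2,.018)-px(c,150+390/2.2,60+240/2.2,.018));print(np.linalg.norm(e))
st(); go(*((p+b)/2),.024,17.6)
```

```text
recess [0.46028633 0.33352326]
from outer [0.46025168 0.33345972]
0.07363644815713088
t 23.45 [0.4571 0.3298 0.0694] psi 17.59 tilt [0.0008 0.0002] q [-0.01  0.47 -0.85  1.76  0.4   1.09 -2.26] F [-0.4  0.3 -1.9] w 0.0357 g 25.0
-> [np.float64(0.4602690059083956), np.float64(0.33349149050670046), 0.024, 17.6] units [ 0.0136 -0.0085  0.1514] [ 0.     -0.0011 -0.0002] rows 1.1
```

Request:
drive_tool(increments=[[0.008,-0.008,0.01,0,0,0],[0.008,-0.008,0.05,0,0,0],[0.008,-0.008,0.1,0,0,0],[0.008,-0.008,0.135,0,0,0],[0.008,-0.008,0.147,0,0,0]])

```text
time: 23.87
ee_pos: [0.4576, 0.3318, 0.0233]
eef_rot: [0.988, 0.153, -0.001, 0.001]
ft_force: [-9.2, -12.2, 38.3]
width: 0.036
grip_force: 25.0
```

Request:
drive_tool(increments=[[0,0,0.003,0,0,0],[0,0,0.005,0,0,0],[0,0,0.006,0,0,0],[0,0,0.006,0,0,0],[0,0,0.006,0,0,0]])

```text
time: 24.28
ee_pos: [0.4576, 0.3319, 0.0234]
eef_rot: [0.988, 0.153, -0.001, 0.001]
ft_force: [-8.2, -8.9, 22.3]
width: 0.0356
grip_force: 25.0
```

```bash
python3 -c "
from h import *
st()"
```

```text
t 24.28 [0.4576 0.3319 0.0234] psi 17.60 tilt [-0.0014 -0.003 ] q [-0.05  0.54 -0.81  1.79  0.46  1.02 -2.3 ] F [-8.2 -8.9 22.3] w 0.0356 g 25.0
```

Request:
drive_tool(increments=[[0,0,-0.004,0,0,0],[0,0,-0.004,0,0,0],[0,0,-0.004,0,0,0],[0,0,-0.004,0,0,0],[0,0,-0.004,0,0,0]], claw=0)

```text
time: 24.7
ee_pos: [0.4582, 0.3327, 0.0238]
eef_rot: [0.988, 0.153, -0.0, 0.0]
ft_force: [0.1, 0.6, 0.1]
width: 0.0613
grip_force: 0.0
```

Request:
drive_tool(increments=[[0,0,-0.01,0,0,0],[0,0,-0.07,0,0,0],[0,0,-0.16,0,0,0],[0,0,-0.26,0,0,0],[0,0,-0.36,0,0,0]])

```text
time: 25.12
ee_pos: [0.458, 0.3327, 0.1334]
eef_rot: [0.988, 0.153, -0.0, 0.0]
ft_force: [-0.0, 0.7, -0.5]
width: 0.0858
grip_force: 0.0
```

Request:
drive_tool(increments=[[0,0,-0.05,0,0,0],[0,0,-0.08,0,0,0],[0,0,-0.08,0,0,0],[0,0,-0.08,0,0,0],[0,0,-0.08,0,0,0]])

```text
time: 25.53
ee_pos: [0.4579, 0.3321, 0.1548]
eef_rot: [0.988, 0.153, -0.001, 0.0]
ft_force: [-0.3, 0.2, 0.2]
width: 0.0867
grip_force: 0.0
```

Run:
```python
from h import *
st(); go(.459,.1435,.155,14)
snap('wrist','w13.png')
```

```text
t 25.53 [0.4579 0.3321 0.1548] psi 17.60 tilt [-0.0017 -0.0012] q [ 0.02  0.39 -0.89  1.67  0.32  1.24 -2.2 ] F [-0.3  0.2  0.2] w 0.0867 g 0.0
-> [0.459, 0.1435, 0.155, 14] units [-1.867e-01  6.004e-01 -1.000e-04] [0.0009 0.0025 0.08  ] rows 4.5
```

Request:
drive_tool(increments=[[-0.03,0.09,0,0,0,0.015],[-0.06,0.2,0,0,0,0.03],[-0.1,0.32,0,0,0,0.05],[-0.135,0.43,0,0,0,0.07],[-0.165,0.53,0,0,0,0.08]])

```text
time: 26.0
ee_pos: [0.4585, 0.1637, 0.155]
eef_rot: [0.993, 0.121, -0.001, 0.0]
ft_force: [1.2, 1.0, -0.3]
width: 0.087
grip_force: 0.0
```

Request:
drive_tool(increments=[[-0.017,0.071,0,0,0,0],[-0.017,0.071,0,0,0,0],[-0.017,0.071,0,0,0,0],[-0.017,0.071,0,0,0,0],[-0.017,0.071,0,0,0,0]])

```text
time: 26.42
ee_pos: [0.4591, 0.1457, 0.1559]
eef_rot: [0.992, 0.123, -0.0, -0.0]
ft_force: [-0.5, -0.2, -0.8]
width: 0.0871
grip_force: 0.0
```

Request:
drive_tool(increments=[[0,0,0,0,0,0],[0,0,0,0,0,0],[0,0,0,0,0,0],[0,0,0,0,0,0],[0,0,0,0,0,0]])

```text
time: 26.83
ee_pos: [0.4595, 0.1445, 0.1562]
eef_rot: [0.993, 0.122, 0.0, -0.0]
ft_force: [-0.5, 0.4, 0.8]
width: 0.0869
grip_force: 0.0
```

Run:
```python
from h import *
st(); go(.460,.1430,.024,14)
a,c=snap('wrist','w14.png')
# bright bar end: front half of slider visible ahead of fingers
g=cv2.cvtColor(a,cv2.COLOR_BGR2GRAY)
M=R.from_quat(c['rotation']).as_matrix()
def pj(q): k=np.array(c['K'])@M.T@(np.array(q)-c['position']);return (k[:2]/k[2]).round(1)
t=np.radians(14)
print('pred end',pj((.46+.035*np.cos(t),.143+.035*np.sin(t),.02)),'fin',pj((.46,.143,.05)))
cv2.imwrite('pics/w14c.png',cv2.resize(a[150:310,200:360],None,fx=3.7,fy=3.7,interpolation=cv2.INTER_CUBIC))
```

```text
t 26.83 [0.4595 0.1445 0.1562] psi 14.03 tilt [0. 0.] q [ 0.41  0.15 -0.86  1.88  0.12  1.17 -1.82] F [-0.5  0.4  0.8] w 0.0869 g 0.0
-> [0.46, 0.143, 0.024, 14] units [3.000e-04 5.300e-03 4.407e-01] [ 0.     -0.      0.0006] rows 3.2
pred end [280.5 165.5] fin [280.5 207.6]
```

View pics/w14c.png

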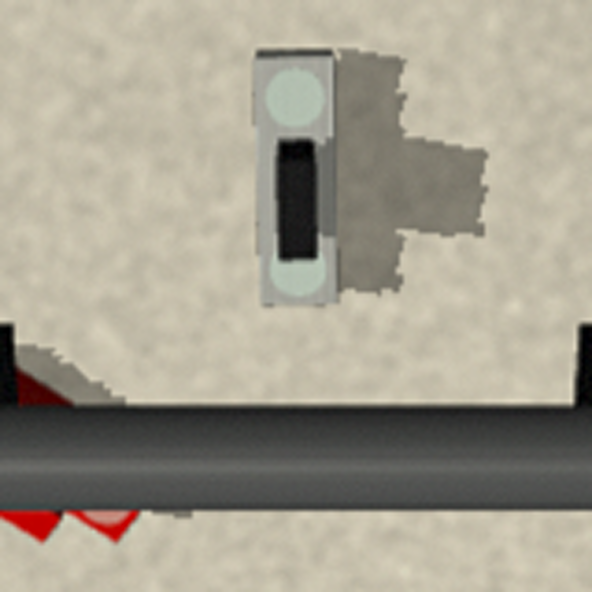

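The slider is centred at u = 280 and lies along the tool's x axis to within about 1°. The red look-alike is clear behind the fingers. I'll grasp the fin.

Request:
drive_tool(increments=[[0.003,0.004,0.06,0,0,-0.02],[0.003,0.004,0.14,0,0,-0.02],[0.003,0.004,0.22,0,0,-0.02],[0.003,0.004,0.29,0,0,-0.02],[0.003,0.004,0.33,0,0,-0.02]])

```text
time: 27.3
ee_pos: [0.4596, 0.1429, 0.0551]
eef_rot: [0.992, 0.13, -0.001, 0.0]
ft_force: [-0.2, -0.2, -0.4]
width: 0.0873
grip_force: 0.0
```

Request:
drive_tool(increments=[[0,0,0.03,0,0,0],[0,0,0.07,0,0,0],[0,0,0.1,0,0,0],[0,0,0.107,0,0,0],[0,0,0.107,0,0,0]])

```text
time: 27.72
ee_pos: [0.4606, 0.1434, 0.0249]
eef_rot: [0.992, 0.13, -0.0, 0.0]
ft_force: [0.0, -0.5, 0.1]
width: 0.0867
grip_force: 0.0
```

Request:
drive_tool(increments=[[0,0,0,0,0,0],[0,0,0,0,0,0],[0,0,0,0,0,0],[0,0,0,0,0,0],[0,0,0,0,0,0]], claw=1, force=25)

```text
time: 28.13
ee_pos: [0.4609, 0.1433, 0.0254]
eef_rot: [0.992, 0.13, 0.0, 0.0]
ft_force: [1.0, 0.0, -0.4]
width: 0.0616
grip_force: 0.0
```

Request:
drive_tool(increments=[[0,0,0,0,0,0],[0,0,0,0,0,0],[0,0,0,0,0,0],[0,0,0,0,0,0],[0,0,0,0,0,0]])

```text
time: 28.55
ee_pos: [0.4607, 0.1433, 0.0251]
eef_rot: [0.992, 0.13, 0.0, 0.0]
ft_force: [0.9, 0.0, 0.1]
width: 0.0285
grip_force: 0.0
```

Request:
drive_tool(increments=[[0,0,0,0,0,0],[0,0,0,0,0,0],[0,0,0,0,0,0],[0,0,0,0,0,0],[0,0,0,0,0,0]])

```text
time: 28.97
ee_pos: [0.4606, 0.1433, 0.025]
eef_rot: [0.992, 0.13, -0.0, 0.0]
ft_force: [0.0, -0.6, -1.3]
width: 0.0098
grip_force: 25.0
```

Run:
```python
from h import *
st(); go(.612,-.167,.135,15.7)
```

```text
t 28.97 [0.4606 0.1433 0.025 ] psi 14.90 tilt [-0.0002 -0.0002] q [ 0.32  0.35 -0.8   2.    0.31  0.92 -1.95] F [ 0.  -0.6 -1.3] w 0.0098 g 25.0
-> [0.612, -0.167, 0.135, 15.7] units [ 0.2217  1.1293 -0.3666] [ 0.0001  0.0003 -0.0177] rows 8.7
```

Request:
drive_tool(increments=[[0,0,-0.03,0,0,0],[0,0,-0.1,0,0,0],[0,0,-0.19,0,0,0],[0,0,-0.28,0,0,0],[0,0,-0.36,0,0,0]])

```text
time: 29.38
ee_pos: [0.4606, 0.1438, 0.1352]
eef_rot: [0.992, 0.13, 0.0, -0.0]
ft_force: [0.2, -0.8, -1.9]
width: 0.01
grip_force: 25.0
```

Request:
drive_tool(increments=[[0,0.02,-0.006,0,0,0],[0,0.06,-0.006,0,0,0],[0,0.11,-0.006,0,0,0],[0,0.175,-0.006,0,0,0],[0,0.24,-0.006,0,0,-0.018]])

```text
time: 29.8
ee_pos: [0.4791, 0.073, 0.135]
eef_rot: [0.991, 0.137, -0.0, 0.0]
ft_force: [0.3, 0.0, -1.8]
width: 0.0098
grip_force: 25.0
```

Request:
drive_tool(increments=[[-0.002,0.072,0,0,0,0],[-0.004,0.144,0,0,0,0],[-0.006,0.216,0,0,0,0],[-0.009,0.288,0,0,0,0],[-0.012,0.36,0,0,0,0]])

```text
time: 30.22
ee_pos: [0.5048, -0.0324, 0.1348]
eef_rot: [0.991, 0.137, -0.0, 0.0]
ft_force: [0.0, 0.5, -2.2]
width: 0.01
grip_force: 25.0
```

Request:
drive_tool(increments=[[-0.002,0.072,0,0,0,0],[-0.004,0.144,0,0,0,0],[-0.006,0.216,0,0,0,0],[-0.009,0.288,0,0,0,0],[-0.012,0.36,0,0,0,0]])

```text
time: 30.63
ee_pos: [0.5306, -0.1373, 0.1348]
eef_rot: [0.991, 0.137, -0.0, -0.0]
ft_force: [-0.1, -0.6, -1.4]
width: 0.0102
grip_force: 25.0
```

Request:
drive_tool(increments=[[0,0.065,0,0,0,0],[0,0.12,0,0,0,0],[0,0.16,0,0,0,0],[0,0.17,0,0,0,0],[0,0.17,0,0,0,0]])

```text
time: 31.05
ee_pos: [0.5446, -0.1855, 0.1347]
eef_rot: [0.991, 0.136, -0.0, -0.0]
ft_force: [-0.8, -0.7, -1.7]
width: 0.01
grip_force: 25.0
```

Request:
drive_tool(increments=[[0,0,0,0,0,0],[0,0,0,0,0,0],[0,0,0,0,0,0],[0,0,0,0,0,0],[0,0,0,0,0,0]])

```text
time: 31.47
ee_pos: [0.5446, -0.1847, 0.1351]
eef_rot: [0.991, 0.137, 0.0, 0.0]
ft_force: [0.4, -0.1, -1.1]
width: 0.01
grip_force: 25.0
```

```bash
cat > m5.py <<'E'
from h import *
st()
a,c=snap('wrist','w15.png')
h=cv2.cvtColor(a,cv2.COLOR_BGR2HSV)
m=cv2.inRange(h,(100,80,25),(130,255,255))
n,l,s,ce=cv2.connectedComponentsWithStats(m)
for i in range(1,n):
    if s[i,4]>80: print('blue',s[i],ce[i])
i=1+np.argmax(s[1:,4]); ys,xs=np.where(l==i)
W=np.array([px(c,x,y,.006)[:2] for x,y in zip(xs,ys)]).astype(np.float32)
print('felt rect',cv2.minAreaRect(W*1000))
# grey/dark block incl. recess: everything unlike the bench, rectified at z=.018 into mm
K=np.array(c['K']);M=R.from_quat(c['rotation']).as_matrix()
o=np.array([.612,-.167]);G=400
src=np.array([[0,0],[G,0],[G,G],[0,G]],np.float32)
w=lambda i,j:(o[0]+.1-j*.0005,o[1]+.1-i*.0005,.018)
def pj(q): k=K@M.T@(np.array(q)-c['position']);return k[:2]/k[2]
H=cv2.getPerspectiveTransform(src,np.array([pj(w(*p)) for p in src],np.float32))
r=cv2.warpPerspective(a,H,(G,G),flags=cv2.INTER_LINEAR|cv2.WARP_INVERSE_MAP);cv2.imwrite('pics/rect.png',r)
g=cv2.resize(cv2.cvtColor(r,cv2.COLOR_BGR2GRAY),(40,40),interpolation=cv2.INTER_AREA)
b=cv2.resize(cv2.warpPerspective(m,H,(G,G),flags=cv2.WARP_INVERSE_MAP),(40,40),interpolation=cv2.INTER_AREA)
for y in range(40): print(''.join('##' if b[y,x]>127 else '%2d'%(g[y,x]//10) for x in range(40)))
E
python3 m5.py
```

```text
t 31.47 [ 0.5446 -0.1847  0.1351] psi 15.75 tilt [ 0.0001 -0.0002] q [ 0.77  0.35 -0.63  1.68  0.22  1.18 -1.21] F [ 0.4 -0.1 -1.1] w 0.0100 g 25.0
blue [ 256   79   38   92 3377] [275.07521469 124.15635179]
felt rect ((613.1948852539062, -161.56472778320312), (81.72281646728516, 33.73576736450195), 16.415897369384766)
 0 0 0 0 0 0 0 0 0 0 0 0 0 2 814202021212121212120212120202021202020202020212020
 0 0 0 0 0 0 0 0 0 0 51117202121212020202020202120212121212121212120212120202020
 0 0 0 0 0 0 3 91520202121202120202020212121212121212120202121202120212121202021
 0 0 0 5111721202022212121212120212021212121212121202121212120212120202121202021
 9141920202121202021202121212020202121202021202121212121212020202021212121202121
20202020202121202021212120202121202021212121212021212120212121212121212121212121
19202021202120212121212020202021212121212120212121212121212121212121212120212121
20202121202020202120212120202121212121202120212021212021202121202121212121212122
21202120202120202120212121212121212121201817212020212121212121212121212121212121
20212120202020212121212121212121191614121213141414
[... 1760 characters left out ...]
212120202117 912151718181720212121212121212122212121
21212121212121212121212121212121212121191818192020191819212121212121212121212121
21212121212121212121212121212121212122201819202020211918212121212121212221212121
21212021212121212121212121212122222122211919201919191814212121212121212121212121
2121212121212121212121212122212121212121191618181818151220212122212121222015 9 4
2121212121212120212021212221212121212121191217181817121217212221211812 6 2 1 1 2
2121212121212121212121212122212121212021211614131312111215212112 4 1 1 1 2 1 2 2
212121212121212121212121212121202121212121151210 6 3 211 9 31712 1 1 1 1 1 1 2 1
2021212221212121222121212121212121212121201812 8 0 1 0 2 1 0 518 2 1 1 1 1 1 1 2
```

The felt measures 81.7 x 33.7 mm (82 x 34 expected), centred at (0.613, -0.162) and turned 16.4°. I'll place the slider.

Run:
```python
from h import *
st(); go(.6125,-.162,.06,16.4);go(.6125,-.162,.032,16.4)
```

```text
t 31.52 [ 0.5446 -0.1849  0.1351] psi 15.74 tilt [ 0.0001 -0.0002] q [ 0.77  0.35 -0.63  1.68  0.22  1.18 -1.21] F [ 0.1  0.3 -0.4] w 0.0095 g 25.0
-> [0.6125, -0.162, 0.06, 16.4] units [ 0.2384 -0.012   0.2502] [ 0.0003 -0.0001 -0.0146] rows 2.5
-> [0.6125, -0.162, 0.032, 16.4] units [ 0.2384 -0.0121  0.3435] [ 0.0003 -0.0001 -0.0146] rows 3.0
```

Request:
drive_tool(increments=[[0.03,-0.002,0,0,0,-0.015],[0.09,-0.005,0,0,0,-0.015],[0.16,-0.008,0,0,0,-0.015],[0.22,-0.011,0.03,0,0,-0.015],[0.238,-0.012,0.08,0,0,-0.015]])

```text
time: 31.93
ee_pos: [0.6159, -0.1604, 0.1119]
eef_rot: [0.99, 0.144, 0.002, 0.0]
ft_force: [0.3, -0.0, -1.7]
width: 0.0098
grip_force: 25.0
```

Request:
drive_tool(increments=[[0,0,0.07,0,0,0],[0,0,0.14,0,0,0],[0,0,0.17,0,0,0],[0,0,0.17,0,0,0],[0,0,0.17,0,0,0]])

```text
time: 32.35
ee_pos: [0.6121, -0.1624, 0.0599]
eef_rot: [0.99, 0.143, -0.0, -0.0]
ft_force: [0.7, -0.3, -0.7]
width: 0.01
grip_force: 25.0
```

Request:
drive_tool(increments=[[0,0,0,0,0,0],[0,0,0,0,0,0],[0,0,0,0,0,0],[0,0,0,0,0,0],[0,0,0,0,0,0]])

```text
time: 32.77
ee_pos: [0.6126, -0.1625, 0.0605]
eef_rot: [0.99, 0.142, 0.0, 0.0]
ft_force: [0.4, -1.1, -2.2]
width: 0.0102
grip_force: 25.0
```

Run:
```python
from h import *
st(); go(.6125,-.162,.0315,16.4)
```

```text
t 32.77 [ 0.6126 -0.1625  0.0605] psi 16.38 tilt [ 0.0008 -0.0005] q [ 0.63  0.55 -0.59  1.59  0.33  1.1  -1.33] F [ 0.4 -1.1 -2.2] w 0.0102 g 25.0
-> [0.6125, -0.162, 0.0315, 16.4] units [ 0.0002 -0.0019  0.0967] [ 0.0008 -0.0008 -0.0004] rows 0.7
```

Request:
drive_tool(increments=[[0,-0.001,0.02,0,0,0],[0,-0.001,0.04,0,0,0],[0,-0.001,0.06,0,0,0],[0,-0.001,0.08,0,0,0],[0,-0.001,0.096,0,0,0]])

```text
time: 33.18
ee_pos: [0.6119, -0.162, 0.0303]
eef_rot: [0.99, 0.143, -0.0, -0.0]
ft_force: [-11.4, 2.4, 37.9]
width: 0.0099
grip_force: 25.0
```

Request:
drive_tool(increments=[[0,0,0.002,0,0,0],[0,0,0.003,0,0,0],[0,0,0.004,0,0,0],[0,0,0.004,0,0,0],[0,0,0.004,0,0,0]])

```text
time: 33.6
ee_pos: [0.6122, -0.1619, 0.0303]
eef_rot: [0.99, 0.143, -0.0, 0.0]
ft_force: [-4.9, 0.2, 6.9]
width: 0.01
grip_force: 25.0
```

```bash
python3 -c "
from h import *
st()"
```

```text
t 33.60 [ 0.6122 -0.1619  0.0303] psi 16.40 tilt [-0.0003 -0.0002] q [ 0.62  0.59 -0.58  1.61  0.36  1.05 -1.34] F [-4.9  0.2  6.9] w 0.0100 g 25.0
```

Seated: contact came at the expected height of about 0.030 m. I'll release, retreat straight up and check.

Request:
drive_tool(increments=[[0,0,-0.002,0,0,0],[0,0,-0.002,0,0,0],[0,0,-0.002,0,0,0],[0,0,-0.002,0,0,0],[0,0,-0.002,0,0,0]], claw=0)

```text
time: 34.02
ee_pos: [0.6123, -0.1621, 0.0304]
eef_rot: [0.99, 0.143, -0.0, 0.0]
ft_force: [0.4, -0.0, 0.2]
width: 0.035
grip_force: 0.0
```

Request:
drive_tool(increments=[[0,0,0,0,0,0],[0,0,-0.05,0,0,0],[0,0,-0.13,0,0,0],[0,0,-0.23,0,0,0],[0,0,-0.33,0,0,0]])

```text
time: 34.43
ee_pos: [0.612, -0.1619, 0.1315]
eef_rot: [0.99, 0.143, -0.0, -0.0]
ft_force: [0.5, -0.2, -0.2]
width: 0.0685
grip_force: 0.0
```

Request:
drive_tool(increments=[[-0.08,0,-0.08,0,0,0],[-0.2,0,-0.16,0,0,0],[-0.32,0,-0.2,0,0,0],[-0.42,0,-0.2,0,0,0],[-0.45,0,-0.2,0,0,0]])

```text
time: 34.85
ee_pos: [0.4797, -0.2023, 0.1916]
eef_rot: [0.99, 0.141, 0.0, 0.002]
ft_force: [-0.0, -0.4, -1.1]
width: 0.0864
grip_force: 0.0
```

Request:
drive_tool(increments=[[0,0,0,0,0,0],[0,0,0,0,0,0],[0,0,0,0,0,0],[0,0,0,0,0,0],[0,0,0,0,0,0]])

```text
time: 35.27
ee_pos: [0.4836, -0.1993, 0.1893]
eef_rot: [0.99, 0.143, 0.0, -0.0]
ft_force: [0.6, 0.6, 0.6]
width: 0.087
grip_force: 0.0
```

Run:
```python
from h import *
st()
w,_=snap('wrist','w16.png');t,c=snap('top','t16.png');snap('side','s16.png')
o=cv2.imread('pics/top0.png')
# oil and dish unmoved?
for n,u,v,r in [('oil',265,228,9),('dish',401,163,15),('red',186,272,16)]:
    m=cv2.matchTemplate(t[v-r-8:v+r+9,u-r-8:u+r+9],o[v-r:v+r+1,u-r:u+r+1],cv2.TM_CCOEFF_NORMED);_,s,_,l=cv2.minMaxLoc(m);print(n,np.array(l)-8,round(s,3))
# parts relative to blocks in top view: grayscale maps around each block
g=cv2.cvtColor(t,cv2.COLOR_BGR2GRAY);hs=cv2.inRange(cv2.cvtColor(t,cv2.COLOR_BGR2HSV),(100,80,20),(130,255,255))
for n,u,v in [('ob',408,230),('eb',136,167),('cb',130,232),('sb',339,166)]:
    print(n)
    for y in range(v-22,v+23,2): print(''.join('##' if hs[y,x] else '%2d'%(g[y,x]//10) for x in range(u-22,u+23,2)))
```

```text
t 35.27 [ 0.4836 -0.1993  0.1893] psi 16.49 tilt [-0.     0.001] q [ 0.88  0.19 -0.64  1.75  0.12  1.25 -1.07] F [0.6 0.6 0.6] w 0.0870 g 0.0
oil [0 0] 0.997
dish [ 5 -6] 0.282
red [0 0] 0.997
ob
 2 2 2 2 2 2 2 3 3 6 6 6 6 6 6 6 7 7 7 7 8 8 8
 2 2 2 2 2 2 3 3 4 6 6 6 6 6 6 7 6 7 7 7 8 8 8
 2 2 2 2 2 3 5 7 8 9 6 6 6 6 7 6 6 7 7 7 7 8 8
 2 2 2 3 5 6 8 8 8 7 6 6 6 6 6 6 6 7 7 7 7 8 8
 5 4 5 6 6 6 6 6 6 6 6 6 5 5 5 6 6 7 7 7 8 8 8
12 8 5 6 6 7 7 6 6 6 6 6 5 4 5 6 6 7 7 7 8 8 8
13 9 5 6 6 7 6 7 6 6 5 5 6 5 6 6 6 7 7 7 7 8 8
1310 5 6 6 6 6 6 5 3 4 6 7 6 5 6 6 7 7 7 8 8 8
1312 6 6 6 6 6 6 4 3 5 8 8 8 7 6 6 6 7 8 7 8 8
1312 7 6 7 7 6 5 3 3 6 9 910 7 6 6 7 7 7 7 8 8
1313 8 5 6 6 6 4 3 3 5 910 9 7 6 6 6 7 7 7 8 8
1213 9 5 6 7 6 5 3 3 4 7 9 8 6 6 6 7 7 7 8 8 8
131211 5 6 7 6 6 3 3 3 3 4 5 5 6 6 7 7 7 8 8 8
131312 6 6 7 7 6 5 4 4###### 5 6 6 7 7 7 8 8 8
131312 7 6 7 7 7 6 5 4#### 5 5 6 6 7 7 7 8 8 8
131213 9 6 7 7 6 7 7 6 6 6 6 6 6 6 7 7 8 7 8 8
12121310 5 6 7 7 7 7 7 6 6 6 6 6 6 7 7 7 8 8 8
13121311 6 6 7 7 7 6 6 7 7 6 6 6 6 7 7 8 8 8 8
13131312 7 6 7 7 7 6 6 7 7 7 6 6 6 7 7 8 8 8 8
13131312 7 
[... 2728 characters left out ...]
13 7 7 7 5 610 8 4 3 3 4 5 5 7 8 911111013
131313 9 7 7 5 5 9 9 4 3 3 3 5 5 6 8 8 8 8 811
14131311 7 7 6 5 7 9 6 3 3 3 4 5 5 7 8 8 8 811
13131312 7 7 7 5 610 8 3 3 3 4 4 5 7 8 8 8 8 9
13131313 8 6 7 5 5 910 4 4 5 5 4 5 6 8 8 8 8 9
1313131310 6 7 6 4 710 91010 8 5 6 7 8 8 91112
1313131312 7 7 7 5 6 911121210 5 6 7 8 8 91213
1413131313 8 6 7 5 5 811121211 7 5 7 7 8 8 912
141313131311 6 7 6 5 711121211 8 4 6 7 8 7 812
131313131313 7 7 7 5 5 9 9 9 6 5 4 6 7 7 8 811
131313131313 9 6 7 5 4 6 5 4 5 5 6 6 7 7 8 811
13131313131311 6 7 6 5 5 6 6 6 7 7 6 6 5 7 810
13131313131313 7 7 7 6 6 6 6 5 5 5 4 3 4 81010
13131313131312 9 6 6 5 4 4 4 3 3 3 3 3 3 4 4 3
1313131313131310 5 4 4 3 3 3 3 4 3 3 2 3 3 3 2
```

Run:
```python
from h import *
o=cv2.imread('pics/side0.png');t=cv2.imread('pics/s16.png')
for n,u,v,r in [('dish',390,329,22),('oil',255,211,14)]:
    m=cv2.matchTemplate(t[v-r-8:v+r+9,u-r-8:u+r+9],o[v-r:v+r+1,u-r:u+r+1],cv2.TM_CCOEFF_NORMED);_,s,_,l=cv2.minMaxLoc(m);print(n,np.array(l)-8,round(s,3))
st();print(close_job())
```

```text
dish [0 0] 0.998
oil [0 0] 0.97
t 35.42 [ 0.4832 -0.1997  0.1893] psi 16.44 tilt [-0.0002  0.0006] q [ 0.89  0.18 -0.64  1.75  0.12  1.25 -1.07] F [0.4 0.1 0.2] w 0.0867 g 0.0
the job is handed in; nothing more can be done
None
```

The objective, eyepiece, filter cube and slider are each in their matching recess and released, the dish and oil bottle have not moved, and the job was handed in at 35.4 s.

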